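Load spent hearing-aid cartridges into the transport rack and snap its cam lever shut

TASK

Flip the cam lever of the blue transport rack open, slide every grey cartridge from the red caddy fully home into a sleeve of its own, then flip the lever back over its high point until it snaps closed and the yellow keepers lock the cartridges in. Leave the other things on the table where they are.

Things in the scene. Friction and masses are not known exactly. Their poses are not given: they have to be found in the camera images.
- cart1_mid (a point): centre of a matte grey hearing-aid battery cartridge: a square stick 64 mm long (its x axis; both ends alike) and 28 x 28 mm in section, about 70 g, dark end caps, round steel cells showing in two long faces. It lies in the red caddy at the start. Two or three are there; a missing one reads None. Any cartridge may go in any sleeve, either end first, any long face up
- cart2_mid (a point): centre of a matte grey hearing-aid battery cartridge: a square stick 64 mm long (its x axis; both ends alike) and 28 x 28 mm in section, about 70 g, dark end caps, round steel cells showing in two long faces. It lies in the red caddy at the start. Two or three are there; a missing one reads None. Any cartridge may go in any sleeve, either end first, any long face up
- cart3_mid (a point): centre of a matte grey hearing-aid battery cartridge: a square stick 64 mm long (its x axis; both ends alike) and 28 x 28 mm in section, about 70 g, dark end caps, round steel cells showing in two long faces. It lies in the red caddy at the start. Two or three are there; a missing one reads None. Any cartridge may go in any sleeve, either end first, any long face up
- rack: blue transport rack, fixed; origin on the table below the middle of the sleeve mouths. Its x points into the sleeves (the way cartridges slide in), y towards the lever side, z up. Floor 12 mm above the table. Three level sleeves side by side at y = -46, 0, +46 mm, inside 31 mm wide, 31 high, 62 deep: mouths at x = 0, back wall at x = 62 mm. 17 mm viewing slot along each top; rack top at 49 mm
- apron (a point): middle of the flat open apron in front of the mouths, on its surface (12 mm above the table): the apron spans rack x = -102 to 0, y = -77 to +77 mm. Wedge-shaped guides, 16 mm high, stand on it between the lanes from x = -16 mm to the mouths and funnel a cartridge in (lane 43 mm wide at their tips, 31 at the mouth)
- keeper_mid (a point): top of the middle of three yellow keeper tabs, one before each mouth (24 mm wide, rack x = -9 to -4 mm). Lever closed: they stand 9 mm above the floor and bar the mouths; lever open: sunk below the floor. They move up and down together, driven by the lever, and cannot rise through a cartridge that is not home
- sleeve1_home (a point): centre of a cartridge that is home in sleeve 1 (rack y = -46 mm); x axis along the sleeve, inwards; 30 mm inside the mouth, 26 mm above the table. A cartridge that is home touches the back wall and sticks out of the mouth by 2 mm
- sleeve2_home (a point): centre of a cartridge that is home in sleeve 2 (rack y = 0 mm); x axis along the sleeve, inwards; 30 mm inside the mouth, 26 mm above the table. A cartridge that is home touches the back wall and sticks out of the mouth by 2 mm
- sleeve3_home (a point): centre of a cartridge that is home in sleeve 3 (rack y = 46 mm); x axis along the sleeve, inwards; 30 mm inside the mouth, 26 mm above the table. A cartridge that is home touches the back wall and sticks out of the mouth by 2 mm
- cam_lever (a joint): angle of the cam lever, rad. 0 = closed: arm points to the rack's -x, rising 20 degrees; grows as it swings up and over towards the rack's +x, to the stop at 1.9 = open. Opening takes about 4 N at the grip, falling to none at the high point, 0.4; beyond it the spring drives it open. Closing takes up to about 10 N until the high point is passed, then it snaps to 0 by itself
- lever_hinge (a point): point on the lever's hinge line (which runs along the rack's y axis), 80 mm above the table, in the plane of the lever arm; rack x = 30, y = 107 mm
- lever_grip (a point): middle of the free part of the lever's orange grip, a round bar 14 mm in diameter lying along the rack's y axis, sticking out sideways 40 mm from the 12 mm wide steel arm towards the rack's +y. 100 mm from the hinge line, 26 mm to the +y side of lever_hinge. About 114 mm above the table when closed, 180 mm at most. The point turns with the lever
- caddy: red sorting caddy, fixed: shallow tray 160 (x) x 186 (y) mm, floor 4 mm thick, rim 10 mm above the table and 4 mm thick; origin on the table under its centre
- scooter_battery: chunky white scooter battery with two brass terminals and a black carrying handle, about 100 x 170 x 140 mm; bystander; origin at its underside
- terminal_brush: steel terminal brush with a wooden grip, 170 mm long, 18 mm high; bystander
- screwdriver: screwdriver lying flat; bystander
- tape_roll: black roll of tape lying flat, 90 mm across, 24 mm high; bystander; origin at its underside
- cleaner_can: plain white can, 56 mm across, about 150 mm high; bystander; origin at its underside
- spent_cell: single spent copper-and-black round cell standing on end, 33 mm across, 62 mm high; bystander; origin at its underside
Mind the look-alikes: they are no part of the job. Leave any purple look-alike of the part that bears cart2_mid alone.

How it is judged:
By the outcome, as a careful person would: the job done as asked, in the order asked, and still so for the second after the job is handed in, with the robot touching nothing.
Of cart1, cart2, cart3 only 2 to 3 are there at a start; the rules pass over those that are not, and their reading is None.
At some moment in a run one of cart1, cart2, cart3 may be knocked a few centimetres aside while the robot is not near it.
Once in a run the grip may slacken for a moment while it holds something.
It also fails if it takes over 210 s, if anything falls off the work surface, if the arm or the gripper's body presses on something with over 40 N, if the wrist force passes 120 N, or if a joint passes its speed limit or range.

ROBOT

A 6-joint arm with a two-finger parallel gripper is mounted at the origin on the work surface. World frame = base frame: x ahead of the robot, y to its left, z up, the work surface at z = 0. Lengths are in mm, angles in rad, forces in N, time in s.
With the tool pointing down it reaches from about 400 to 825 mm from the base axis. Payload 7 kg.
Tool frame: the origin (TCP) lies at the very end of the fingers, on their centre line; the grasp point (between the pads) lies 19 mm behind it; x points along the fingers, y is the direction in which the jaws open and shut, and the axes are right-handed (so a half turn about x gives the same grasp; the last joint's range is limited). The gripper opens to 85 mm and grips with 20 to 120 N. Pads are 22 mm wide; open, the fingers measure 114 mm over their backs; the gripper's body (76 mm by 85 mm) begins 54 mm behind the grasp point. The pads swing forward as they close: fully open they stand 13 mm farther back than shut.
Start: joints at [1.401, 0.359, 0.012, 0, -1.224, -0.288], TCP at [298.338, 605.466, 231.302] pointing down, gripper open.
Joint ranges: [-3.07, 3.07], [-1.43, 2.12], [-1.02, 1.25], [-3.03, 1.67], [-3.05, -0], [-3.03, 3.03]. Speed limits (rad/s): [2.39, 2.39, 3.01, 3.14, 3.14, 3.14].

INTERFACE

Orientations are given as a 3x3 rotation matrix whose columns are the frame's x, y, z axes.
In Python, from bench import arm, vision gives the robot as it stands.
- The arm moves only by the tool drive_tool, never from a script. Its argument "rows" is a list of rows, each a list of 7 numbers: the shift along the tool's x, y, z in mm, then the turn, a rotation vector about the tool's x, y, z in degrees, then the opening, from -1 (shut) to 1 (fully open), so that 0 is half open. A call has 1 to 8 rows; each row is the pose to reach, as a shift and turn from the pose commanded when the call began, along the tool's axes at that moment; what a row does not reach only later rows make up. A row lasts 1/12 s, in which the tool goes at most 41.7 mm and 7.16 degrees, less where a joint would pass 70% of its speed; a pose out of reach is approached as far as the arm can. A call with a gripper value outside its range is refused whole. The fingers move at their own pace and stop on an object; the grip force is fixed at half the most. Time passes only in rows, so rows that repeat a pose let the fingers close. It gives the time, the measured TCP pose, the force and the opening at its end, in the units of the state.
- arm.read_state(): the state, without advancing time (a new reading comes with each control period).
- vision.snapshot(name): name is "side" or "top" or "wrist"; returns a dict with "color" (480x640x3 uint8, blue, green, red), "intrinsics" (3x3 intrinsics, pixels), "eye" and "attitude" of the camera in the world. Camera axes: x right, y down, z forward; pixel columns grow to the right and rows downward; lengths in mm; the calibration is good to about 2 mm. A picture is of the moment at which its call begins. There is no depth.
- arm.hand_in(): hands the job in, once; it reports no verdict.
The state is a dict: "t": time; "joint_positions": joint angles; "joint_vel": joint speeds; "joint_torque": joint torques, N m; "tcp_pos": TCP position; "ee_rot": TCP orientation; "ft_force": force on the tool from outside, world axes, zero at the start; "ft_torque": the same for the moment, N m; "opening": finger opening in mm.
Only numpy, scipy, OpenCV 4.12 (cv2) and the standard library are available. Lean on these libraries where they do the work, as an engineer would, in place of code of your own. Each camera call takes 0.05 s, during which the arm holds its last target.

## Working session

There is one attempt and no reset: what is moved stays moved. The work goes in short steps, Python scripts to look and compute and a tool call to move; the robot and the scene stay as the last step left them, time stands still between calls to the robot, and variables do not carry over. Pictures are saved under pics/ and viewed, and the job is handed in when it is done.

Besides the shell and the picture viewer there is one more tool, called after "Request:" as name(argument=value, ...), one argument or row to a line, values as JSON. drive_tool: Moves the arm, as the interface text tells. Its arguments: {"type":"object","properties":{"rows":{"type":"array"}},"required":["rows"]}

```bash
ls -la; mkdir -p pics
python3 - <<'E'
from bench import arm, vision
import cv2
s=arm.read_state()
for k,v in s.items(): print(k,v)
for n in ("side","top","wrist"):
    d=vision.snapshot(n); cv2.imwrite(f"pics/{n}0.png",d["color"]); print(n,d["intrinsics"],d["eye"],d["attitude"])
E
```

```text
total 12
drwxr-xr-x  3 agent agent 4096 Dec  6 19:17 .
drwxr-xr-x 23 root  root  4096 Dec  6 19:17 ..
drwxr-xr-x  2 agent agent 4096 Dec  6 19:17 pics
t 0.0
joint_positions [ 1.40106900e+00  3.59373203e-01  1.10623897e-02 -3.42949770e-04
 -1.22408842e+00 -2.88105182e-01]
joint_vel [-0.00110387  0.00197382 -0.00050461 -0.00070199  0.00017081  0.00104395]
joint_torque [-6.39553073e-04 -5.83322883e+01  2.93411422e+01  6.93632081e+00
 -6.11311800e-03 -2.19691179e-05]
tcp_pos [298.16435806 605.04548208 230.37535799]
ee_rot [[-5.88657212e-04 -4.42109162e-01 -8.96961059e-01]
 [-1.52536963e-03 -8.96959774e-01  4.42109530e-01]
 [-9.99998663e-01  1.62844812e-03 -1.46378048e-04]]
ft_force [-0.21326392  0.14526419  0.75912746]
ft_torque [ 0.03021392 -0.03695299 -0.03075507]
opening 85.28214317705644
side [[472.010817     0.         320.13829547]
 [  0.         472.010817   237.05078048]
 [  0.           0.           1.        ]] [122.43456681 577.22311019 617.0821729 ] [[-0.80864601 -0.33709703  0.48213817]
 [-0.58806473  0.48613187 -0.64641758]
 [-0.01647729 -0.80625145 -0.59134347]]
top [[553.28202803   0.         324.95535642]
 [  0.         553.28202803 236.66329948]
 [  0.           0.           1.        ]] [ 339.25107707    1.26338377 1103.85075448] [[ 1.43205001e-02 -9.79698954e-01  1.99962205e-01]
 [-9.99897205e-01 -1.38895421e-02  3.55796328e-03]
 [-7.08349437e-04 -1.99992602e-01 -9.79797151e-01]]
wrist [[399.22362741   0.         321.47776995]
 [  0.         399.22362741 234.70263403]
 [  0.           0.           1.        ]] [368.1290509  570.99572448 372.04377942] [[-0.44275002 -0.85373452 -0.27406166]
 [-0.89664368  0.42210291  0.13363849]
 [ 0.00159043  0.3049041  -0.95238173]]
```

View pics/top0.png

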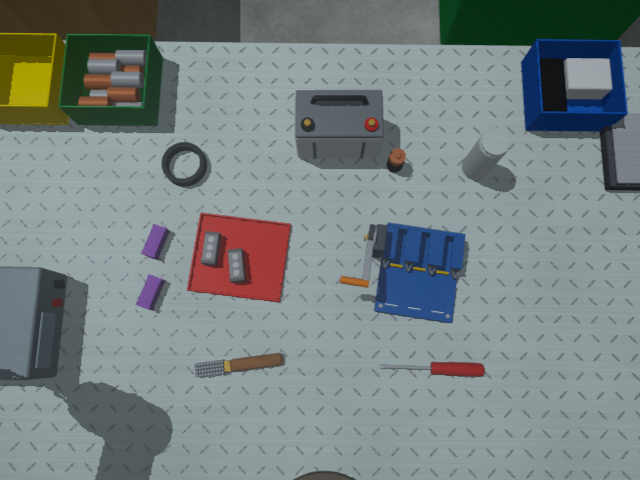

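View pics/side0.png

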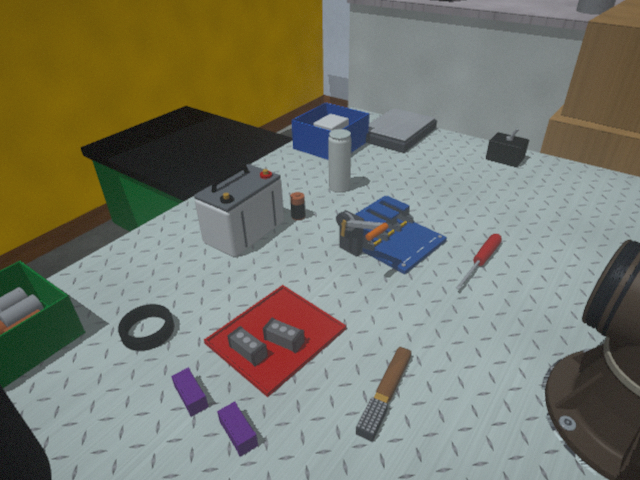

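View pics/wrist0.png

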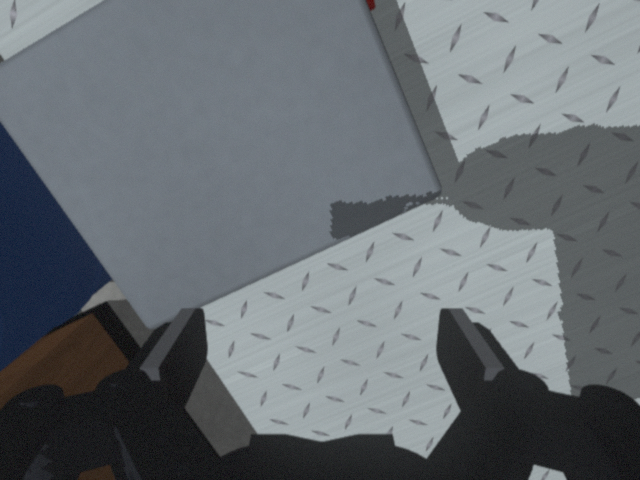

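The top view shows two grey cartridges in the caddy at about (210,248) and (236,265). The purple look-alikes are at (155,241) and (151,292), and more cells lie in the green box at (110,78). The rack is at (420,270) with its lever grip at (354,281). Next I'll take close crops.

```bash
cat > h.py <<'E'
import numpy as np, cv2
from bench import arm, vision
def ray(d,u,v):
    K=np.array(d["intrinsics"]);R=np.array(d["attitude"]);e=np.array(d["eye"])
    r=R@np.linalg.inv(K)@np.array([u,v,1.0]); return e,r
def onz(d,u,v,z):
    e,r=ray(d,u,v); return e+r*(z-e[2])/r[2]
def proj(d,p):
    K=np.array(d["intrinsics"]);R=np.array(d["attitude"]);e=np.array(d["eye"])
    c=R.T@(np.array(p,float)-e); q=K@c; return q[:2]/q[2]
def crop(d,name,x0,y0,w,h,s):
    c=d["color"][y0:y0+h,x0:x0+w]; cv2.imwrite("pics/"+name,cv2.resize(c,None,fx=s,fy=s,interpolation=cv2.INTER_CUBIC))
E
python3 - <<'E'
from h import *
import pickle
d=vision.snapshot("top"); pickle.dump(d,open("top0.pkl","wb"))
crop(d,"rack1.png",330,210,150,120,5)
crop(d,"cad1.png",180,205,120,100,6)
s=vision.snapshot("side"); pickle.dump(s,open("side0.pkl","wb"))
crop(s,"srack1.png",320,180,140,110,5)
E
```

```text
(no output)
```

View pics/rack1.png

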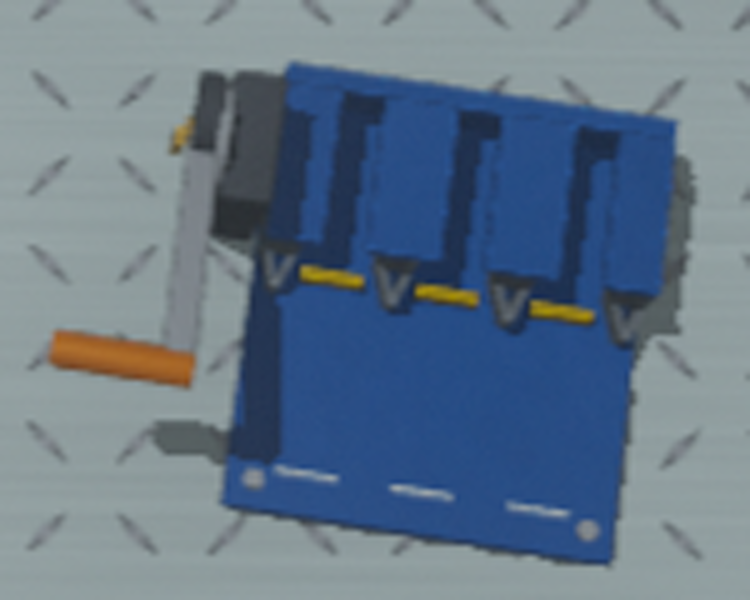

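View pics/cad1.png

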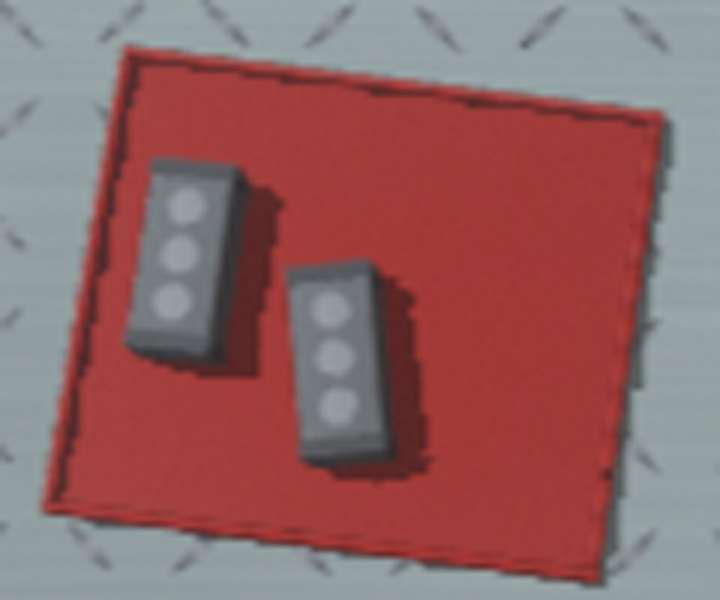

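View pics/srack1.png

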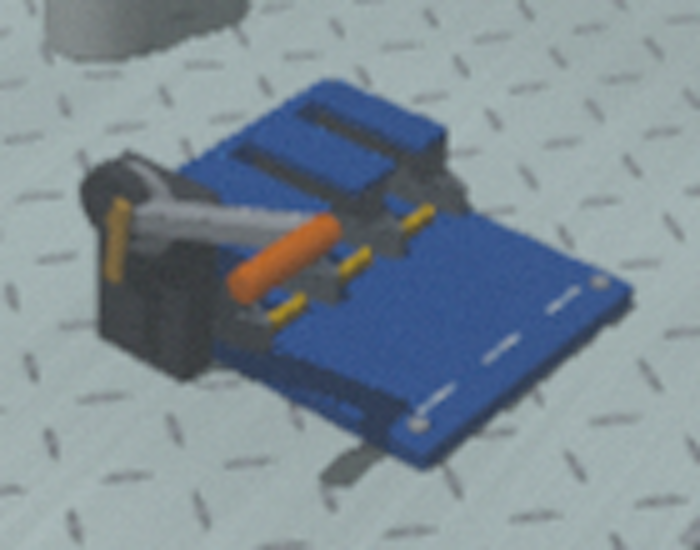

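```bash
cat > fit.py <<'E'
from h import *
import pickle
from scipy.optimize import least_squares
dt=pickle.load(open("top0.pkl","rb")); ds=pickle.load(open("side0.pkl","rb"))
T=lambda u,v:((u+.5)/5-.5+330,(v+.5)/5-.5+210)
S=lambda u,v:((u+.5)/5-.5+320,(v+.5)/5-.5+180)
obs=[(dt,T(332,277),(-6.5,46,20)),(dt,T(447,296),(-6.5,0,20)),(dt,T(562,315),(-6.5,-46,20)),
(dt,T(224,502),(-102,77,12)),(dt,T(610,558),(-102,-77,12)),
(ds,S(288,309),(-6.5,46,20)),(ds,S(355,262),(-6.5,0,20)),(ds,S(417,220),(-6.5,-46,20)),
(ds,S(422,452),(-102,77,12)),(ds,S(632,288),(-102,-77,12))]
def W(p,q):
    c,s=np.cos(p[2]),np.sin(p[2]); return np.array([p[0]+c*q[0]-s*q[1],p[1]+s*q[0]+c*q[1],q[2]])
f=lambda p:np.concatenate([proj(d,W(p,q))-uv for d,uv,q in obs])
r=least_squares(f,[500,-160,0]); p=r.x
if __name__=="__main__":
    print(p,np.degrees(p[2])); print(f(p).reshape(-1,2).round(2))
    c=np.cos(np.radians(20))*100; g=(30-c,107+26,80+34.2)
    print("grip",W(p,g),(np.array(proj(dt,W(p,g)))-[330,210])*5,(np.array(proj(ds,W(p,g)))-[320,180])*5)
    print("hinge",W(p,(30,107,80)))
    C=lambda u,v:((u+.5)/6-.5+180,(v+.5)/6-.5+205)
    # cart tops at z=32: ends of top face
    for a,b in [((192,172),(172,334)),((329,272),(345,442))]:
        A=onz(dt,*C(*a),32);B=onz(dt,*C(*b),32); print((A+B)/2,np.linalg.norm(A-B),np.degrees(np.arctan2(*(A-B)[1::-1])))
    for q in [(126,47),(664,115),(603,582),(42,510)]: print(onz(dt,*C(*q),10))
    for n,q in dict(batt=(340,125),cell=(397,160),can=(480,165),tape=(185,165),scr=(432,369),brush=(240,365),pur=(155,241),pur2=(151,292)).items(): print(n,onz(dt,*q,20).round())
E
python3 fit.py
```

```text
[ 5.05162790e+02 -1.81731459e+02 -1.39811403e-01] -8.010603325671735
[[-0.45  0.04]
 [-0.35 -0.22]
 [-0.19 -0.48]
 [-1.3   0.91]
 [-0.31  1.9 ]
 [-0.62 -1.5 ]
 [-0.74 -1.38]
 [-0.53 -1.8 ]
 [ 0.61 -0.35]
 [ 0.86 -1.36]]
grip [460.35211719 -41.1147096  114.2       ] [ 99.51996495 355.66249815] [271.41909032 260.4041675 ]
hinge [549.78118965 -79.95622366  80.        ]
[534.64127221 231.47935806  32.        ] 54.26302147814918 -3.744450517824857
[500.88983437 179.0048937   32.        ] 56.484173639060295 7.968483898049999
[609.28681721 259.19463991  10.        ]
[588.21175899  75.97756759  10.        ]
[430.67363209  91.78619993  10.        ]
[451.70291172 277.58423646  10.        ]
batt [799. -23.  20.]
cell [ 724. -141.   20.]
can [ 715. -311.   20.]
tape [707. 295.  20.]
scr [ 306. -202.   20.]
brush [308. 164.  20.]
pur [547. 344.  20.]
pur2 [445. 344.  20.]
```

```bash
cat > mv.py <<'E'
from h import *
from scipy.spatial.transform import Rotation as Ro
def tgt(pos,heading,tilt=None):
    h=np.radians(heading); x=np.array([0,0,-1.]); y=np.array([np.cos(h),np.sin(h),0]); return np.array(pos,float),np.column_stack([x,y,np.cross(x,y)])
def delta(pos,heading,base=None):
    """base: (pos, heading) commanded; else measured"""
    s=arm.read_state()
    P,R=(np.array(s["tcp_pos"]),np.array(s["ee_rot"])) if base is None else tgt(*base)
    p,r=tgt(pos,heading)
    print("shift",(R.T@(p-P)).round(1),"rotvec",np.degrees(Ro.from_matrix(R.T@r).as_rotvec()).round(1))
def st():
    s=arm.read_state(); R=np.array(s["ee_rot"])
    print("t",round(s["t"],2),"tcp",np.round(s["tcp_pos"],1),"hd",np.degrees(np.arctan2(R[1,1],R[0,1])).round(2),"tilt",R[:,0].round(3),"F",np.round(s["ft_force"],1),"open",round(s["opening"],1),"q",np.round(s["joint_positions"],2))
E
python3 - <<'E'
from mv import *
st(); delta((460,-41,232),172)
E
```

```text
t 0.25 tcp [298.3 605.3 230.9] hd -116.23 tilt [-0.    -0.001 -1.   ] F [ 0.2 -0.2 -0.4] open 85.5 q [ 1.4   0.36  0.01 -0.   -1.22 -0.29]
shift [  -0.7  508.3 -430.7] rotvec [71.8 -0.  -0. ]
```

Request:
drive_tool(
  rows=[
    [0,30,-25,4.5,0,0,0],
    [0,62,-52,9,0,0,0],
    [0,94,-80,13.5,0,0,0],
    [0,126,-107,18,0,0,0],
    [0,158,-134,22.5,0,0,0],
    [0,190,-161,27,0,0,0],
    [0,222,-188,31.5,0,0,0],
    [0,254,-215,36,0,0,0],
  ],
)

```text
t: 0.92
tcp_pos: [378.4, 282.6, 231.5]
ee_rot: [[0.0, -0.886, -0.463], [0.0, -0.463, 0.886], [-1.0, -0.0, 0.0]]
ft_force: [1.4, 0.0, -0.1]
opening: 42.9
```

```bash
python3 -c "
from mv import *
st(); delta((460,-41,232),172)"
```

```text
t 0.92 tcp [378.4 282.6 231.5] hd -152.42 tilt [ 0.  0. -1.] F [ 1.4  0.  -0.1] open 42.9 q [ 1.06  0.02 -0.42  0.   -1.13 -0.58]
shift [  -0.7   77.5 -324.6] rotvec [35.6  0.   0. ]
```

Request:
drive_tool(
  rows=[
    [0,10,-41,4.5,0,0,0],
    [0,19,-81,9,0,0,0],
    [0,29,-122,13.5,0,0,0],
    [0,38,-162,18,0,0,0],
    [0,48,-203,22.5,0,0,0],
    [0,58,-243,27,0,0,0],
    [0,67,-284,31.5,0,0,0],
    [0,77.5,-324.6,35.6,0,0,0],
  ],
)

```text
t: 1.58
tcp_pos: [461.1, -40.1, 231.8]
ee_rot: [[0.001, -0.99, 0.14], [0.0, 0.14, 0.99], [-1.0, -0.001, 0.001]]
ft_force: [1.8, 0.3, -0.2]
opening: 43.2
```

```bash
python3 -c "
from mv import *
import pickle
st(); delta((460,-41,232),172)
d=vision.snapshot('wrist'); pickle.dump(d,open('w1.pkl','wb')); cv2.imwrite('pics/w1.png',d['color'])
from fit import p,W
c=np.cos(np.radians(20))*100; print('pred grip px',proj(d,W(p,(30-c,133,114.2))))
for q in [(-6.5,46,21),(-6.5,0,21),(-6.5,-46,21),(30,107,80),(-102,77,12)]: print(q,proj(d,W(p,q)).round(1))
"
```

```text
t 1.58 tcp [461.1 -40.1 231.8] hd 171.96 tilt [ 0.001  0.    -1.   ] F [ 1.8  0.3 -0.2] open 43.2 q [ 0.34  0.   -0.43  0.   -1.13 -0.48]
shift [-0.2  0.9 -1.1] rotvec [-0.   0.   0.1]
pred grip px [322.28445784 225.89677484]
(-6.5, 46, 21) [253.1  93.9]
(-6.5, 0, 21) [250.1  32.8]
(-6.5, -46, 21) [246.7 -34. ]
(30, 107, 80) [195.1 179.1]
(-102, 77, 12) [365.5 131.5]
```

View pics/w1.png

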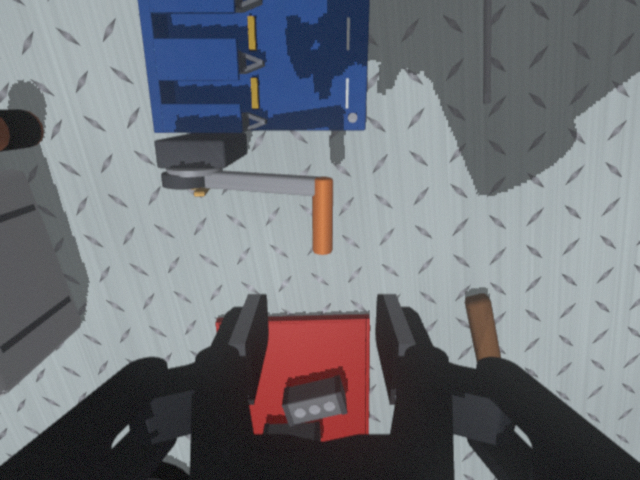

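The wrist view shows the orange grip from (324,177) to (323,253). Its predicted middle (322,226) and the keepers at (255,93) and (252,33) agree with the fit to about 2 px. Now I'll lower over the grip and close.

Request:
drive_tool(
  rows=[
    [30,0,0,0,0,0,0],
    [65,0,-1,0,0,0,0],
    [100,1,-1,0,0,0,0],
    [125,1,-1,0,0,0,0],
    [135,1,-1,0,0,0,0],
    [135,1,-1,0,0,0,-1],
    [135,1,-1,0,0,0,-1],
    [135,1,-1,0,0,0,-1],
  ],
)

```text
t: 2.3
tcp_pos: [461.1, -38.9, 97.3]
ee_rot: [[0.002, -0.991, 0.136], [-0.0, 0.136, 0.991], [-1.0, -0.002, 0.0]]
ft_force: [5.0, -4.0, -8.7]
opening: 12.1
```

Request:
drive_tool(
  rows=[
    [0,0,0,0,0,0,-1],
    [0,0,0,0,0,0,-1],
    [0,0,0,0,0,0,-1],
  ],
)

```text
t: 2.55
tcp_pos: [461.2, -38.9, 97.4]
ee_rot: [[0.003, -0.991, 0.136], [0.0, 0.136, 0.991], [-1.0, -0.003, 0.001]]
ft_force: [5.5, -4.9, -10.3]
opening: 12.3
```

```bash
python3 -c "
from mv import *
st()
d=vision.snapshot('wrist');cv2.imwrite('pics/w2.png',d['color'])
import numpy as np
for a in [20,35,50,65,80,95,110,120,126]:
    r=np.radians(a); print(a,'dfwd',round(100*(np.cos(np.radians(20))-np.cos(r)),1),'dz',round(100*(np.sin(r)-np.sin(np.radians(20))),1))
"
```

```text
t 2.55 tcp [461.2 -38.9  97.4] hd 172.18 tilt [ 0.003  0.    -1.   ] F [  5.5  -4.9 -10.3] open 12.3 q [ 0.34  0.15 -0.63  0.   -0.8  -0.48]
20 dfwd 0.0 dz 0.0
35 dfwd 12.1 dz 23.2
50 dfwd 29.7 dz 42.4
65 dfwd 51.7 dz 56.4
80 dfwd 76.6 dz 64.3
95 dfwd 102.7 dz 65.4
110 dfwd 128.2 dz 59.8
120 dfwd 144.0 dz 52.4
126 dfwd 152.7 dz 46.7
```

View pics/w2.png

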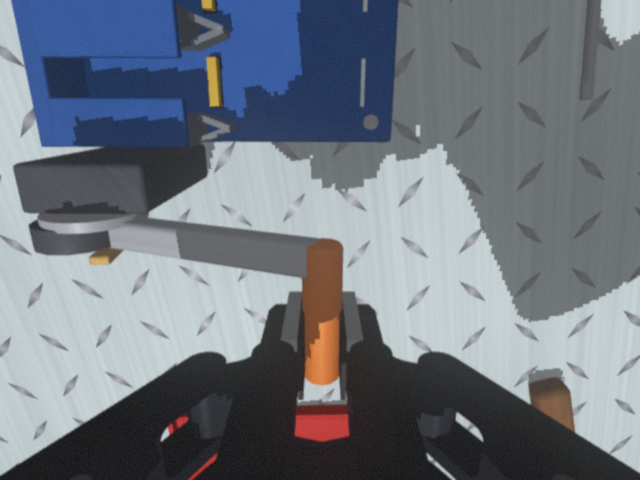

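Request:
drive_tool(
  rows=[
    [-8,-3,0,0,0,0,-1],
    [-16,-7,0,0,0,0,-1],
    [-23,-12,0,0,0,0,-1],
    [-30,-17,0,0,0,0,-1],
    [-36,-23,0,0,0,0,-1],
    [-42,-30,0,0,0,0,-1],
    [-47,-36,0,0,0,0,-1],
    [-52,-44,0,0,0,0,-1],
  ],
)

```text
t: 3.27
tcp_pos: [500.0, -44.5, 150.0]
ee_rot: [[-0.006, -0.991, 0.137], [0.001, 0.137, 0.991], [-1.0, 0.006, -0.0]]
ft_force: [-3.8, 1.3, 5.6]
opening: 11.6
```

Request:
drive_tool(
  rows=[
    [-4,-8,0,0,0,0,-1],
    [-8,-16,0,0,0,0,-1],
    [-11,-25,0,0,0,0,-1],
    [-13,-35,0,0,0,0,-1],
    [-14,-45,0,0,0,0,-1],
    [-14,-55,0,0,0,0,-1],
    [-13,-62,0,0,0,0,-1],
    [-12,-68,0,0,0,0,-1],
  ],
)

```text
t: 3.93
tcp_pos: [573.4, -54.5, 160.9]
ee_rot: [[0.003, -0.991, 0.136], [-0.0, 0.136, 0.991], [-1.0, -0.003, -0.0]]
ft_force: [4.7, -2.4, 1.4]
opening: 11.7
```

```bash
python3 -c "
from mv import *
st()
d=vision.snapshot('wrist');cv2.imwrite('pics/w3.png',d['color'])
"
```

```text
t 3.93 tcp [573.4 -54.5 160.9] hd 172.18 tilt [ 0.003 -0.    -1.   ] F [ 4.7 -2.4  1.4] open 11.7 q [ 0.25  0.25 -0.31  0.   -1.   -0.38]
```

View pics/w3.png

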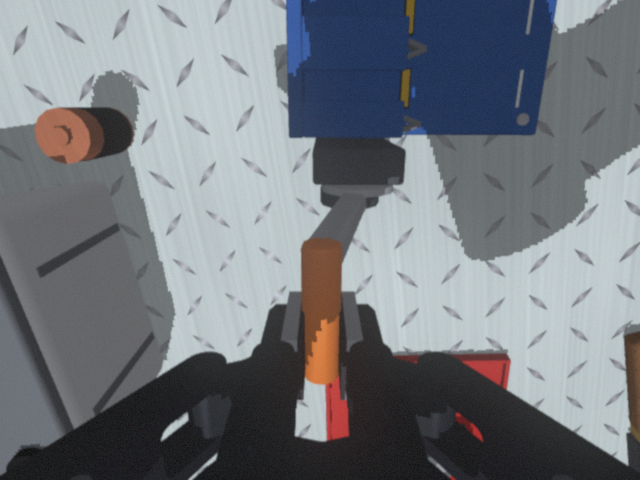

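Request:
drive_tool(
  rows=[
    [2,-9,0,0,0,0,-1],
    [5,-18,0,0,0,0,-1],
    [10,-27,0,0,0,0,-1],
    [14,-35,0,0,0,0,-1],
    [16,-38,0,0,0,0,0],
    [16,-38,0,0,0,0,0],
    [16,-38,0,0,0,0,0],
    [16,-38,0,0,0,0,0],
  ],
)

```text
t: 4.65
tcp_pos: [608.0, -59.3, 143.5]
ee_rot: [[-0.002, -0.991, 0.136], [0.0, 0.136, 0.991], [-1.0, 0.002, -0.0]]
ft_force: [-0.0, 1.4, 0.0]
opening: 42.3
```

Request:
drive_tool(
  rows=[
    [0,0,0,0,0,0,0],
    [0,0,0,0,0,0,0],
    [-30,0,0,0,0,0,0],
    [-70,0,0,0,0,0,0],
    [-90,0,0,0,0,0,0],
  ],
)

```text
t: 5.07
tcp_pos: [609.5, -59.5, 238.7]
ee_rot: [[0.004, -0.991, 0.135], [-0.001, 0.135, 0.991], [-1.0, -0.004, 0.0]]
ft_force: [1.0, 0.9, 1.6]
opening: 43.1
```

```bash
python3 -c "
from mv import *
import pickle
st()
d=vision.snapshot('wrist');cv2.imwrite('pics/w4.png',d['color'])
d=vision.snapshot('side');crop(d,'s4.png',260,150,200,150,4)
d=vision.snapshot('top');pickle.dump(d,open('top4.pkl','wb'));crop(d,'t4.png',180,205,120,100,6);crop(d,'t4r.png',330,190,150,140,4)
"
```

```text
t 5.07 tcp [609.5 -59.5 238.7] hd 172.22 tilt [ 0.004 -0.001 -1.   ] F [1.  0.9 1.6] open 43.1 q [ 0.22  0.25 -0.13  0.   -1.19 -0.36]
```

View pics/w4.png

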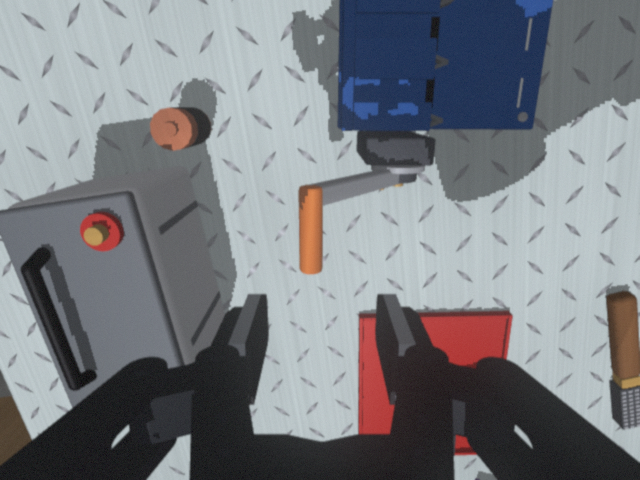

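View pics/s4.png

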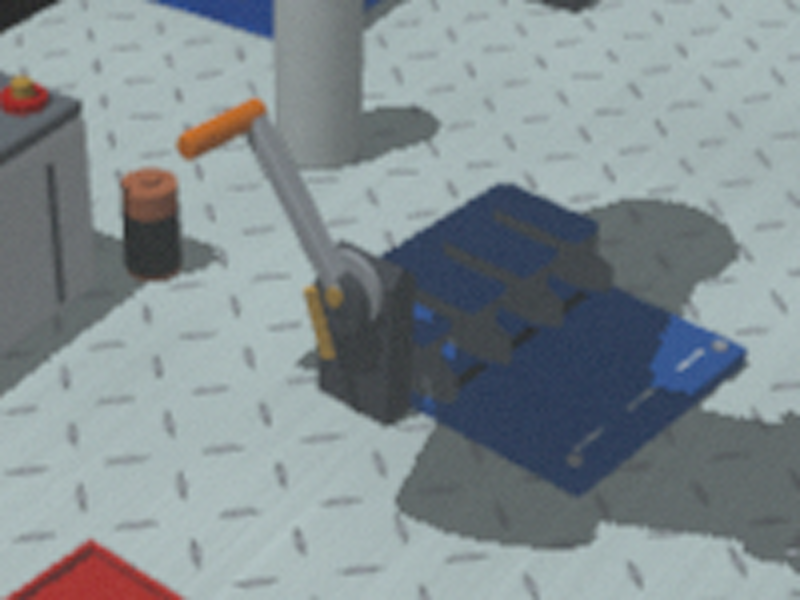

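View pics/t4.png

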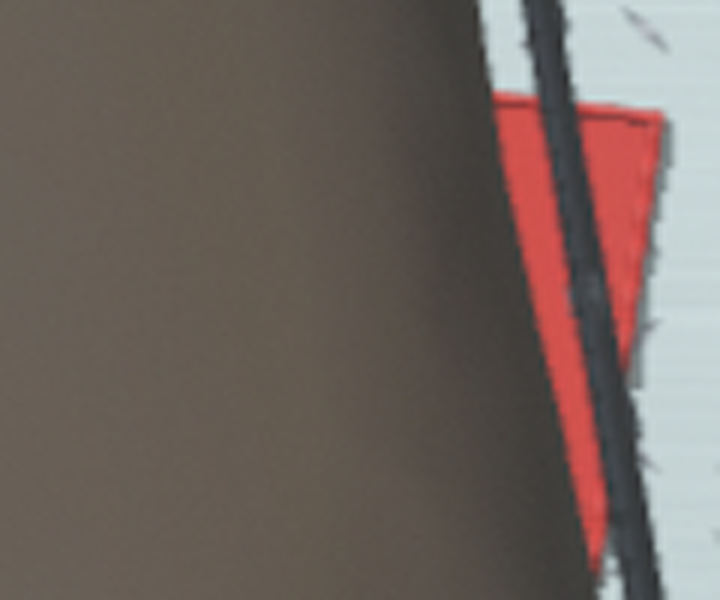

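The lever is open: its arm leans back and the keeper slots are dark, meaning sunk. Next I'll move above the caddy.

```bash
python3 -c "
from mv import *
delta((505,195,240),94)"
```

```text
shift [ -3.2 137.9 237.6] rotvec [78.2  0.3  0.2]
```

Request:
drive_tool(
  rows=[
    [0,17,30,7,0,0,0],
    [0,35,60,14,0,0,0],
    [0,52,90,21,0,0,0],
    [0,70,120,28,0,0,0],
    [0,88,150,35,0,0,0],
    [0,105,180,42,0,0,0],
    [0,122,210,49,0,0,0],
    [-3,138,238,56,0,0,0],
  ],
)

```text
t: 5.88
tcp_pos: [502.7, 195.2, 236.0]
ee_rot: [[-0.002, -0.454, 0.891], [-0.001, 0.891, 0.454], [-1.0, 0.0, -0.002]]
ft_force: [-0.4, 0.5, -0.2]
opening: 42.8
```

Request:
drive_tool(
  rows=[
    [0,0,0,7,0,0,0],
    [0,0,0,14,0,0,0],
    [0,0,0,20,0,0,0],
    [0,0,0,22,0,0,0],
    [0,0,0,22,0,0,0],
  ],
)

```text
t: 6.3
tcp_pos: [503.8, 194.1, 236.3]
ee_rot: [[-0.001, -0.092, 0.996], [-0.001, 0.996, 0.092], [-1.0, -0.001, -0.001]]
ft_force: [-0.3, -0.4, 0.2]
opening: 42.8
```

```bash
python3 -c "
from mv import *
import pickle
st()
d=vision.snapshot('wrist');cv2.imwrite('pics/w5.png',d['color']);pickle.dump(d,open('w5.pkl','wb'))
d=vision.snapshot('side');cv2.imwrite('pics/s5.png',d['color'])
"
```

```text
t 6.3 tcp [503.8 194.1 236.3] hd 95.29 tilt [-0.001 -0.001 -1.   ] F [-0.3 -0.4  0.2] open 42.8 q [ 0.73  0.13 -0.28 -0.   -1.16 -2.21]
```

View pics/w5.png

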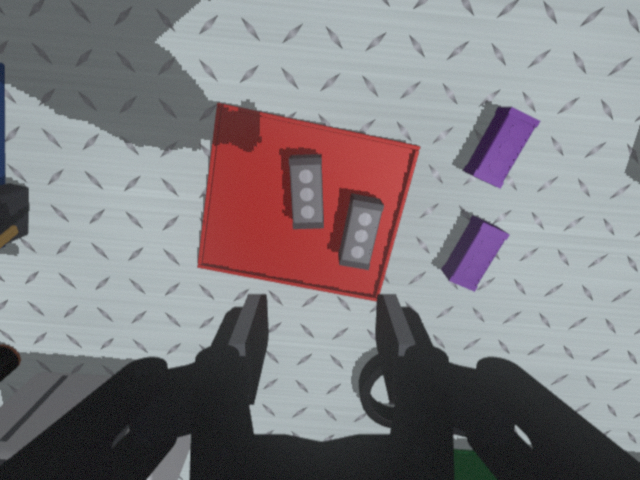

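```bash
python3 -c "
from h import *
import pickle
d=pickle.load(open('w5.pkl','rb')); crop(d,'w5c.png',270,140,130,140,5)
"
```

```text
(no output)
```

View pics/w5c.png

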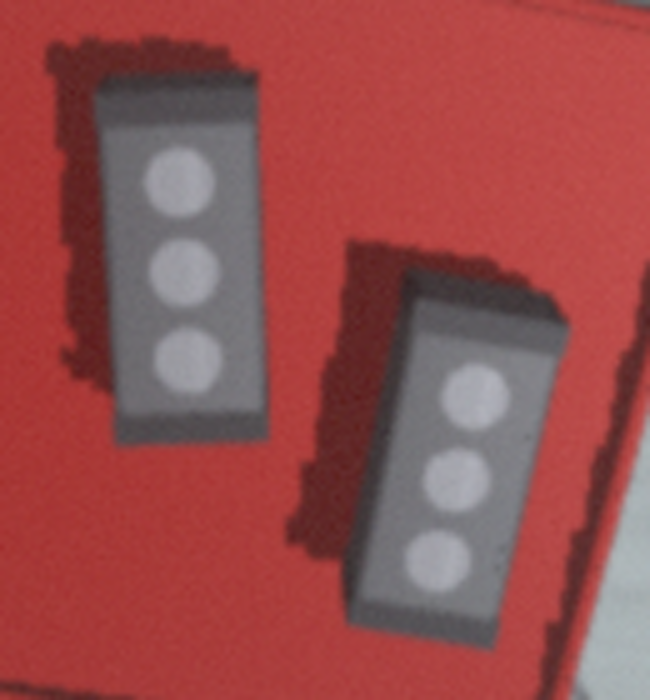

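```bash
python3 -c "
from mv import *
import pickle
d=pickle.load(open('w5.pkl','rb'))
C=lambda q:((q[0]+.5)/5-.5+270,(q[1]+.5)/5-.5+140)
f=lambda q,z=32:onz(d,*C(q),z)
def pc(p): q=proj(d,p); return ((q-[270,140])*5).round()
for n,m,a,b in [('B',(183,272),(179,181),(188,361)),('A',(456,480),(475,398),(437,561))]:
    v=f(b)-f(a); h=np.arctan2(v[1],v[0]); print(n,f(m).round(1),'len2cells',np.linalg.norm(v).round(1),'yaw',np.degrees(h).round(1))
    for sx,sy in [(-32,14),(-32,-14),(32,-14),(32,14)]:
        print(pc(f(m)+np.array([np.cos(h)*sx-np.sin(h)*sy,np.sin(h)*sx+np.cos(h)*sy,0])))
"
```

```text
B [499.7 180.2  32. ] len2cells 32.3 yaw 7.4
[253.  83.]
[90. 90.]
[113. 446.]
[267. 441.]
A [533.5 232.8  32. ] len2cells 31.7 yaw -5.6
[570. 324.]
[416. 295.]
[343. 625.]
[490. 651.]
```

Two grey cartridges confirmed. B is at (499.7,180.2) with yaw 7.4° and A at (533.5,232.8) with yaw -5.6°, and their reprojected corners match the crop. I'll grasp B first, on its rear half.

```bash
python3 -c "
from mv import *
delta((483.8,178.1,10),97.4)"
```

```text
shift [226.6 -13.8 -21.6] rotvec [-1.9 -0.1  0. ]
```

Request:
drive_tool(
  rows=[
    [30,-8,-12,-1,0,0,0],
    [65,-14,-22,-2,0,0,0],
    [105,-14,-22,-2,0,0,0],
    [145,-14,-22,-2,0,0,0],
    [180,-14,-22,-2,0,0,0],
    [205,-14,-22,-2,0,0,0],
    [205,-14,-22,-2,0,0,0],
  ],
)

```text
t: 6.98
tcp_pos: [480.8, 175.6, 27.3]
ee_rot: [[-0.007, -0.128, 0.992], [-0.005, 0.992, 0.128], [-1.0, -0.004, -0.008]]
ft_force: [0.2, -1.5, -0.1]
opening: 42.6
```

```bash
python3 -c "
from mv import *
import pickle
st(); delta((483.8,178.1,10),97.4)
d=vision.snapshot('wrist');cv2.imwrite('pics/w6.png',d['color'])
"
```

```text
t 6.98 tcp [480.8 175.6  27.3] hd 97.37 tilt [-0.007 -0.005 -1.   ] F [ 0.2 -1.5 -0.1] open 42.6 q [ 0.73  0.33 -0.58 -0.   -0.67 -2.17]
shift [17.3  2.2  3.4] rotvec [-0.  -0.5  0.3]
```

View pics/w6.png

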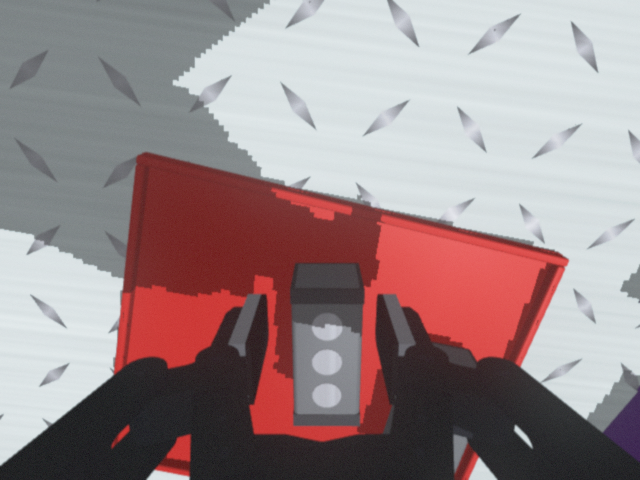

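Request:
drive_tool(
  rows=[
    [8,2,3,0,0,0,0],
    [17,2,3,0,0,0,0],
    [17,2,3,0,0,0,0],
    [17,2,3,0,0,0,-1],
    [17,2,3,0,0,0,-1],
    [17,2,3,0,0,0,-1],
    [17,2,3,0,0,0,-1],
    [17,2,3,0,0,0,-1],
  ],
)

```text
t: 7.7
tcp_pos: [487.2, 180.9, 16.1]
ee_rot: [[0.001, -0.128, 0.992], [0.001, 0.992, 0.128], [-1.0, 0.001, 0.001]]
ft_force: [-2.4, 0.5, 7.0]
opening: 26.3
```

```bash
python3 -c "
from mv import *
st()
d=vision.snapshot('wrist');cv2.imwrite('pics/w7.png',d['color'])
"
```

```text
t 7.7 tcp [487.2 180.9  16.1] hd 97.38 tilt [ 0.001  0.001 -1.   ] F [-2.4  0.5  7. ] open 26.3 q [ 0.73  0.35 -0.58  0.   -0.63 -2.18]
```

View pics/w7.png

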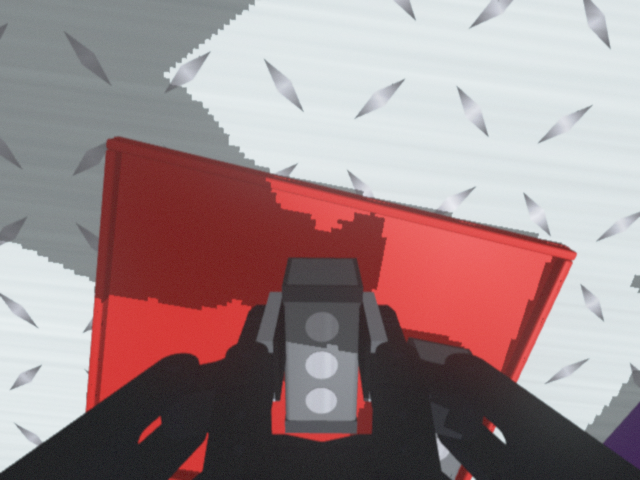

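Request:
drive_tool(
  rows=[
    [-10,0,0,0,0,0,-1],
    [-30,0,0,0,0,0,-1],
    [-60,0,0,0,0,0,-1],
    [-85,0,0,0,0,0,-1],
    [-100,0,0,0,0,0,-1],
    [-100,0,0,0,0,0,-1],
    [-100,0,0,0,0,0,-1],
  ],
)

```text
t: 8.33
tcp_pos: [487.0, 180.9, 116.5]
ee_rot: [[0.002, -0.128, 0.992], [0.002, 0.992, 0.128], [-1.0, 0.002, 0.002]]
ft_force: [-0.2, -0.1, -1.0]
opening: 26.5
```

```bash
python3 -c "
from mv import *
from fit import p,W
st(); t=W(p,(-75,-46,115)); print(t); delta(t,82)
d=vision.snapshot('wrist');cv2.imwrite('pics/w8.png',d['color'])
"
```

```text
t 8.33 tcp [487.  180.9 116.5] hd 97.35 tilt [ 0.002  0.002 -1.   ] F [-0.2 -0.1 -1. ] open 26.5 q [ 0.73  0.21 -0.48 -0.   -0.87 -2.18]
[ 424.48422541 -216.83087709  115.        ]
shift [   0.6 -386.4 -112.8] rotvec [15.3  0.1 -0.1]
```

View pics/w8.png

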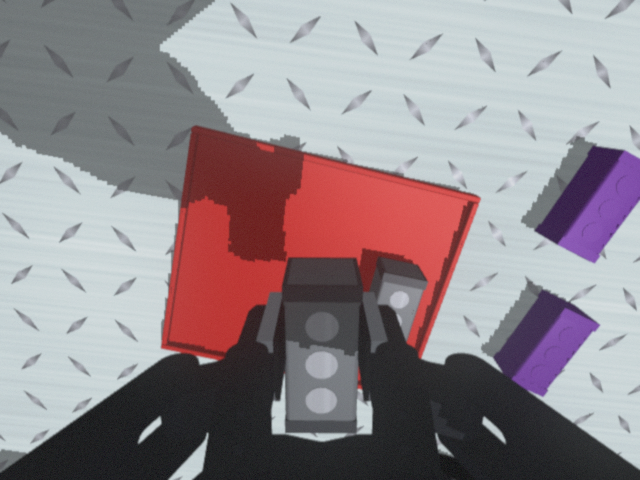

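Request:
drive_tool(
  rows=[
    [0,-25,-7,2,0,0,-1],
    [0,-60,-17,4,0,0,-1],
    [0,-95,-28,6,0,0,-1],
    [0,-130,-38,8,0,0,-1],
    [0,-165,-48,10,0,0,-1],
    [0,-200,-58,12,0,0,-1],
    [0,-235,-68,14,0,0,-1],
    [0,-265,-77,15.3,0,0,-1],
  ],
)

```text
t: 9.05
tcp_pos: [442.5, -94.1, 114.2]
ee_rot: [[-0.002, 0.14, 0.99], [-0.0, 0.99, -0.14], [-1.0, -0.001, -0.002]]
ft_force: [1.0, 0.2, -0.1]
opening: 26.7
```

Request:
drive_tool(
  rows=[
    [0,-23,-15,0,0,0,-1],
    [0,-45,-30,0,0,0,-1],
    [0,-60,-40,0,0,0,-1],
    [0,-60,-40,0,0,0,-1],
  ],
)

```text
t: 9.38
tcp_pos: [392.6, -147.8, 113.8]
ee_rot: [[-0.004, 0.141, 0.99], [0.0, 0.99, -0.141], [-1.0, -0.0, -0.004]]
ft_force: [-0.8, -0.5, -1.5]
opening: 26.3
```

```bash
python3 -c "
from mv import *
from fit import p,W
st(); t=W(p,(-75,-46,115)); print(t); delta(t,82)
"
```

```text
t 9.38 tcp [ 392.6 -147.8  113.8] hd 81.89 tilt [-0.004  0.    -1.   ] F [-0.8 -0.5 -1.5] open 26.3 q [ 0.11  0.05 -0.69 -0.   -0.84 -1.83]
[ 424.48422541 -216.83087709  115.        ]
shift [ -1.3 -63.9  41.3] rotvec [-0.1 -0.2  0. ]
```

Request:
drive_tool(
  rows=[
    [0,-20,14,0,0,0,-1],
    [0,-42,28,0,0,0,-1],
    [0,-64,41,0,0,0,-1],
    [0,-64,41,0,0,0,-1],
    [0,-64,41,0,0,0,-1],
    [0,-64,41,0,0,0,-1],
  ],
)

```text
t: 9.88
tcp_pos: [427.2, -214.9, 114.1]
ee_rot: [[-0.002, 0.139, 0.99], [0.0, 0.99, -0.139], [-1.0, 0.0, -0.003]]
ft_force: [-0.1, -0.1, -1.5]
opening: 26.6
```

```bash
python3 -c "
from mv import *
from fit import p,W
import pickle
st(); t=W(p,(-75,-46,115)); print(t); delta(t,82)
d=vision.snapshot('wrist');cv2.imwrite('pics/w9.png',d['color']);pickle.dump(d,open('w9.pkl','wb'))
print([proj(d,W(p,q)).round(1) for q in [(0,-61.5,12),(0,-30.5,12),(0,-61.5,43),(0,-30.5,43),(-102,-77,12),(-102,77,12),(0,-15.5,43),(0,15.5,43)]])
"
```

```text
t 9.88 tcp [ 427.2 -214.9  114.1] hd 82.0 tilt [-0.002  0.    -1.   ] F [-0.1 -0.1 -1.5] open 26.6 q [-0.05  0.15 -0.57 -0.   -0.85 -1.66]
[ 424.48422541 -216.83087709  115.        ]
shift [-0.9 -2.3 -2.4] rotvec [ 0.  -0.1 -0. ]
[array([295.7, 334.8]), array([340.3, 334.8]), array([292.7, 361.8]), array([342.5, 361.8]), array([267.4, 190.3]), array([516.2, 190.2]), array([366.6, 361.8]), array([416.4, 361.7])]
```

View pics/w9.png

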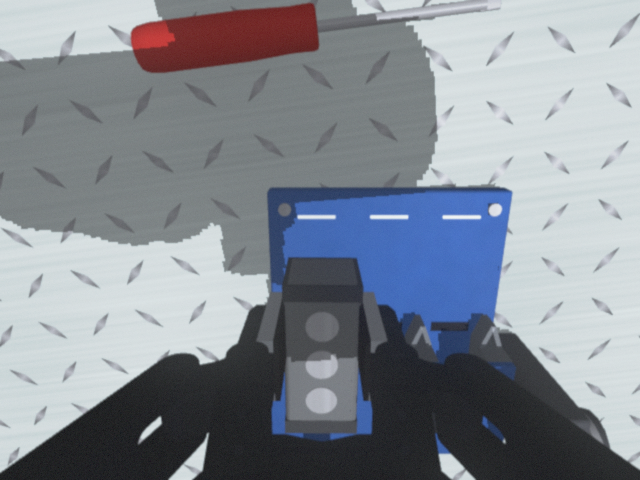

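```bash
python3 -c "
from h import *
from fit import p,W
import pickle
d=pickle.load(open('w9.pkl','rb')); crop(d,'w9c.png',255,175,270,190,3)
C=lambda q:((proj(d,W(p,q))-[255,175])*3).round(1)
print('keep2',C((-6.5,0,12)),'g tips',C((-16,23,28)),C((-16,-23,28)),C((-102,-77,12)),C((-102,77,12)),C((-102,-77,0)),C((-102,77,0)))
e=pickle.load(open('w1.pkl','rb')); crop(e,'w1c.png',140,0,240,150,3)
C=lambda q:((proj(e,W(p,q))-[140,0])*3).round(1)
print('keep3',C((-6.5,46,21)),'keep2',C((-6.5,0,21)),'apr',C((-102,77,12)),C((-16,23,28)))
"
```

```text
keep2 [388.5 454.6] g tips [508.5 454.4] [294.9 454.5] [37.2 46. ] [783.5  45.6] [44.4 35. ] [757.7  34.7]
keep3 [339.4 281.8] keep2 [330.2  98.4] apr [676.5 394.6] [366.2 189.3]
```

View pics/w9c.png

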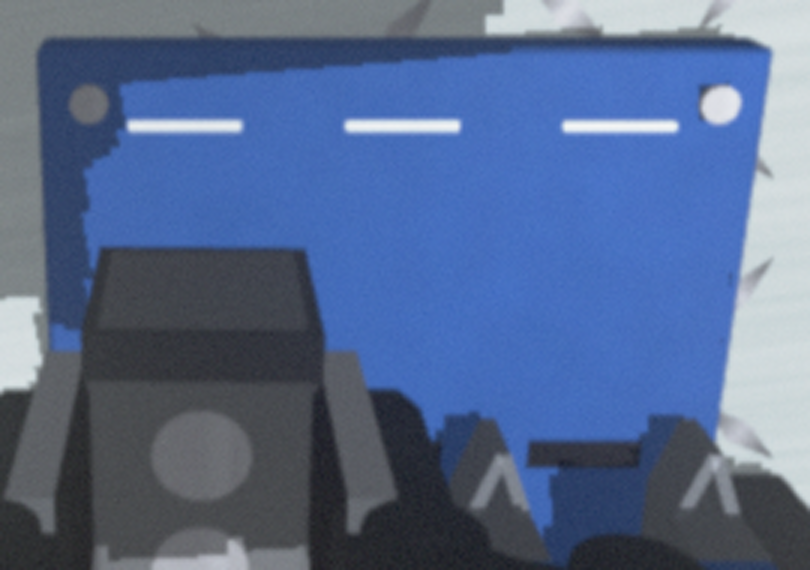

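View pics/w1c.png

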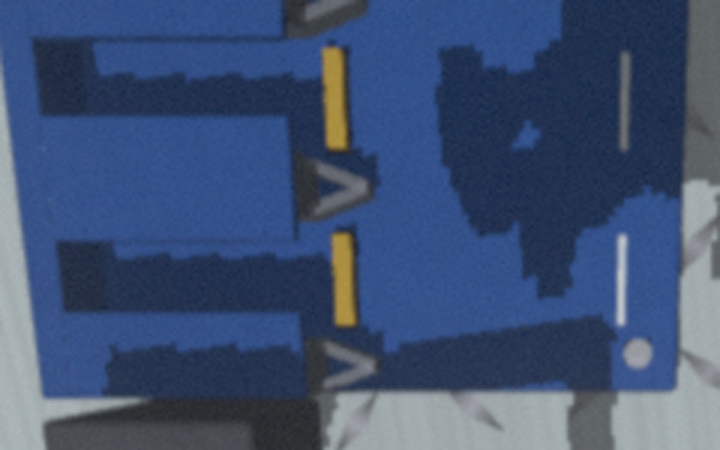

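```bash
cat > fit2.py <<'E'
from h import *
import pickle
from scipy.optimize import least_squares
from fit import W,obs as o0,p as p0
w1=pickle.load(open('w1.pkl','rb'));w9=pickle.load(open('w9.pkl','rb'))
A=lambda u,v:((u+.5)/3-.5+140,(v+.5)/3-.5)
B=lambda u,v:((u+.5)/3-.5+255,(v+.5)/3-.5+175)
ob=[(w1,A(344,279),(-6.5,46,21)),(w1,A(335,98),(-6.5,0,21)),(w1,A(677,388),(-102,77,12)),
(w9,B(583,453),(-6.5,46,12)),(w9,B(770,50),(-102,77,12)),(w9,B(40,46),(-102,-77,12))]
f=lambda p:np.concatenate([proj(d,W(p,q))-uv for d,uv,q in ob])
p=least_squares(f,p0,loss='soft_l1').x
if __name__=="__main__":
    print(p,np.degrees(p[2]));print(f(p).reshape(-1,2).round(1)); print(p0)
    xs=[]
    for y in (-46,0,46): print(((proj(w9,W(p,(-92,y,12)))-[255,175])*3).round(1))
E
python3 fit2.py
```

```text
[ 5.04752331e+02 -1.82838178e+02 -1.39668932e-01] -8.002440347400228
[[-1.  -0.2]
 [-1.  -1.2]
 [ 0.5  1.2]
 [ 0.4  0.5]
 [ 3.  -1.5]
 [-2.5 -0.1]]
[ 5.05162790e+02 -1.81731459e+02 -1.39811403e-01]
[182.  92.]
[402.3  91.9]
[622.6  91.7]
```

```bash
python3 -c "
from mv import *
from fit2 import p,W
st(); t=W(p,(-77,-46,29)); print(t); delta(t,82)
"
```

```text
t 9.93 tcp [ 427.3 -214.6  114.4] hd 82.05 tilt [-0.002  0.    -1.   ] F [-0.2  0.1 -1.3] open 26.4 q [-0.05  0.15 -0.57 -0.   -0.85 -1.66]
[ 422.0982432  -217.67065994   29.        ]
shift [85.4 -3.7 -4.6] rotvec [ 0.  -0.1 -0. ]
```

Request:
drive_tool(
  rows=[
    [20,-3.5,-4.5,0,0,0,-1],
    [45,-3.5,-4.5,0,0,0,-1],
    [70,-3.5,-4.5,0,0,0,-1],
    [85,-3.5,-4.5,0,0,0,-1],
    [85,-3.5,-4.5,0,0,0,-1],
    [85,-3.5,-4.5,0,0,0,-1],
    [85,-3.5,-4.5,0,0,0,-1],
  ],
)

```text
t: 10.52
tcp_pos: [423.8, -217.6, 31.1]
ee_rot: [[0.001, 0.137, 0.991], [-0.0, 0.991, -0.137], [-1.0, -0.0, 0.001]]
ft_force: [0.9, -0.2, -0.6]
opening: 26.5
```

```bash
python3 -c "
from mv import *
from fit2 import p,W
st(); t=W(p,(-30,-46,25)); print(t); delta(t,82)
d=vision.snapshot('wrist');cv2.imwrite('pics/w10.png',d['color'])
d=vision.snapshot('side');crop(d,'s10.png',300,150,180,140,4)
"
```

```text
t 10.52 tcp [ 423.8 -217.6   31.1] hd 82.12 tilt [ 0.001 -0.    -1.   ] F [ 0.9 -0.2 -0.6] open 26.5 q [-0.06  0.27 -0.67  0.   -0.63 -1.65]
[ 468.64056379 -224.21377803   25.        ]
shift [ 6.2 -0.4 45.3] rotvec [0.1 0.1 0. ]
```

View pics/w10.png

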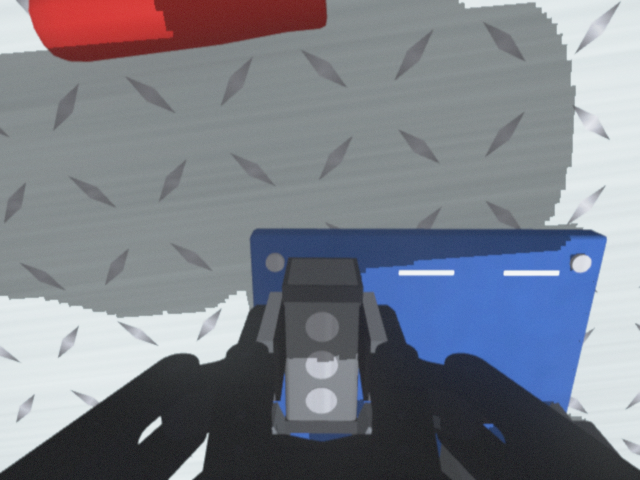

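View pics/s10.png

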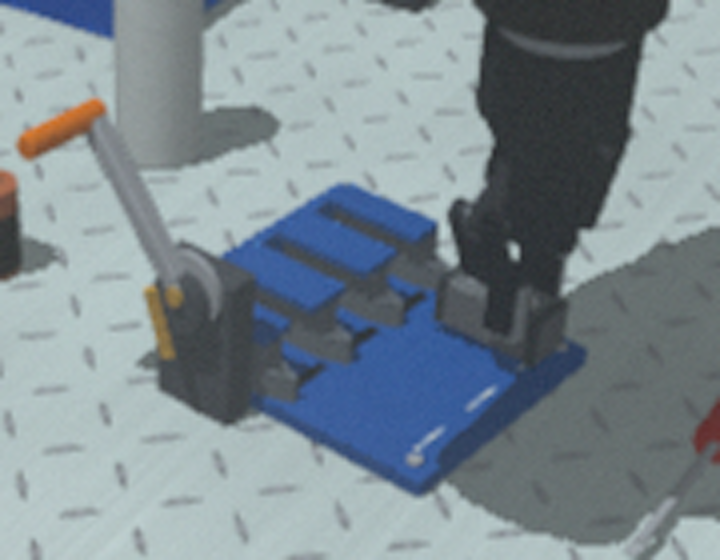

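Request:
drive_tool(
  rows=[
    [5,0,3,0,0,0,-1],
    [5,0,10,0,0,0,-1],
    [5,0,18,0,0,0,-1],
    [5,0,26,0,0,0,-1],
    [5,0,33,0,0,0,-1],
    [5,0,40,0,0,0,-1],
    [5,0,45,0,0,0,-1],
    [5,0,45,0,0,0,-1],
  ],
)

```text
t: 11.28
tcp_pos: [469.1, -224.3, 25.1]
ee_rot: [[0.0, 0.138, 0.99], [-0.0, 0.99, -0.138], [-1.0, -0.0, 0.0]]
ft_force: [0.5, 0.6, -1.5]
opening: 26.3
```

```bash
python3 -c "
from mv import *
from fit2 import p,W
st(); t=W(p,(-30,-46,25)); print(t); delta(t,82)
d=vision.snapshot('wrist');cv2.imwrite('pics/w11.png',d['color'])
d=vision.snapshot('side');crop(d,'s11.png',300,150,180,140,4)
"
```

```text
t 11.28 tcp [ 469.1 -224.3   25.1] hd 82.07 tilt [ 0. -0. -1.] F [ 0.5  0.6 -1.5] open 26.3 q [-0.07  0.34 -0.58  0.   -0.65 -1.64]
[ 468.64056379 -224.21377803   25.        ]
shift [ 0.1  0.1 -0.5] rotvec [0.1 0.  0. ]
```

View pics/s11.png

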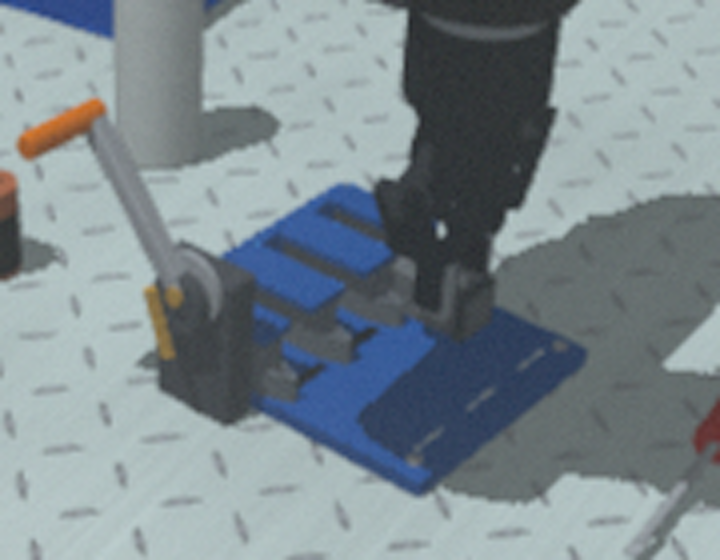

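Request:
drive_tool(
  rows=[
    [0,0,0,0,0,0,0],
    [0,0,0,0,0,0,0],
    [0,0,0,0,0,0,0],
    [-15,0,-2,0,0,0,0],
    [-35,0,-15,0,0,0,0],
    [-50,0,-30,0,0,0,0],
    [-55,0,-45,0,0,0,0],
    [-55,0,-45,0,0,0,0],
  ],
)

```text
t: 12.05
tcp_pos: [421.3, -217.7, 81.6]
ee_rot: [[0.002, 0.139, 0.99], [0.0, 0.99, -0.139], [-1.0, 0.001, 0.002]]
ft_force: [-1.4, 0.5, -0.3]
opening: 42.6
```

```bash
python3 -c "
from mv import *
from fit2 import p,W
import pickle
st(); t=W(p,(-76,-46,80)); print(t); delta(t,82)
d=vision.snapshot('wrist');cv2.imwrite('pics/w12.png',d['color']);pickle.dump(d,open('w12.pkl','wb'))
"
```

```text
t 12.05 tcp [ 421.3 -217.7   81.6] hd 82.02 tilt [ 0.002  0.    -1.   ] F [-1.4  0.5 -0.3] open 42.6 q [-0.06  0.19 -0.62 -0.   -0.76 -1.65]
[ 423.08850534 -217.80987522   80.        ]
shift [1.6 0.1 1.8] rotvec [ 0.   0.1 -0. ]
```

View pics/w12.png

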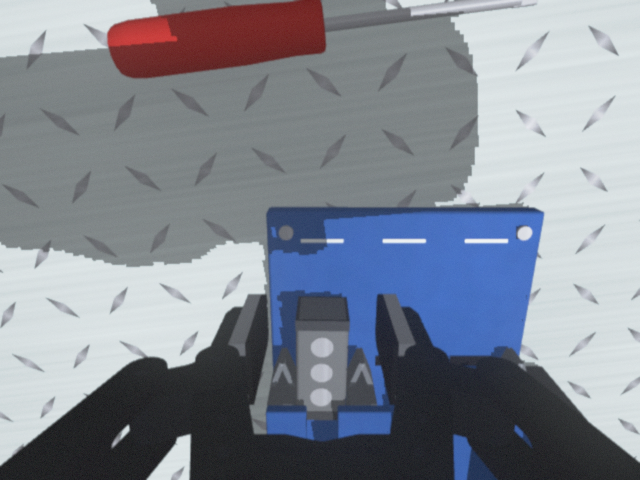

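Request:
drive_tool(
  rows=[
    [0,0,-1,-7,0,0,-1],
    [0,0,-2,-14,0,0,-1],
    [0,0,-3,-21,0,0,-1],
    [0,0,-3,-28,0,0,-1],
    [0,0,-3,-35,0,0,-1],
    [0,0,-3,-42,0,0,-1],
    [0,0,-3,-49,0,0,-1],
    [0,0,-3,-56,0,0,-1],
  ],
)

```text
t: 12.77
tcp_pos: [420.6, -217.6, 79.9]
ee_rot: [[-0.0, -0.748, 0.664], [-0.0, 0.664, 0.748], [-1.0, 0.0, -0.0]]
ft_force: [-0.7, 0.4, 0.0]
opening: 0.0
```

Request:
drive_tool(
  rows=[
    [0,0,0,-7,0,0,-1],
    [0,0,0,-14,0,0,-1],
    [0,0,0,-21,0,0,-1],
    [0,0,0,-28,0,0,-1],
    [0,0,0,-34,0,0,-1],
    [0,0,0,-34,0,0,-1],
    [0,0,0,-34,0,0,-1],
    [0,0,0,-34,0,0,-1],
  ],
)

```text
t: 13.43
tcp_pos: [420.4, -217.5, 80.0]
ee_rot: [[-0.0, -0.99, 0.142], [-0.0, 0.142, 0.99], [-1.0, 0.0, -0.0]]
ft_force: [0.3, -0.2, 1.3]
opening: -0.4
```

```bash
python3 -c "
from mv import *
from fit2 import p,W
import pickle
st(); t=W(p,(-76,-46,21)); print(t); delta(t,172)
"
```

```text
t 13.43 tcp [ 420.4 -217.5   80. ] hd 171.86 tilt [-0. -0. -1.] F [ 0.3 -0.2  1.3] open -0.4 q [-0.06  0.19 -0.62  0.   -0.76 -0.08]
[ 423.08850534 -217.80987522   21.        ]
shift [59.  -2.7  0.1] rotvec [-0.1 -0.  -0. ]
```

Request:
drive_tool(
  rows=[
    [20,0,0,0,0,0,-1],
    [40,0,0,0,0,0,-1],
    [55,0,0,0,0,0,-1],
    [58,0,0,0,0,0,-1],
    [58,0,0,0,0,0,-1],
    [58,0,0,0,0,0,-1],
  ],
)

```text
t: 13.93
tcp_pos: [420.6, -217.6, 22.6]
ee_rot: [[0.0, -0.99, 0.139], [-0.0, 0.139, 0.99], [-1.0, -0.0, -0.0]]
ft_force: [-0.4, 0.4, -0.1]
opening: 0.2
```

Request:
drive_tool(
  rows=[
    [0,-6,0,0,0,0,-1],
    [0,-14,0,0,0,0,-1],
    [0,-22,0,0,0,0,-1],
    [0,-30,0,0,0,0,-1],
    [0,-36,0,0,0,0,-1],
    [0,-42,0,0,0,0,-1],
    [0,-48,0,0,0,0,-1],
    [0,-48,0,0,0,0,-1],
  ],
)

```text
t: 14.6
tcp_pos: [469.3, -224.4, 22.2]
ee_rot: [[0.001, -0.99, 0.138], [-0.0, 0.138, 0.99], [-1.0, -0.001, -0.0]]
ft_force: [0.1, 0.2, 0.2]
opening: -0.1
```

```bash
python3 -c "
from mv import *
from fit2 import p,W
import pickle
st(); t=W(p,(-16.5,-46,21)); print(t); delta(t,172)
d=vision.snapshot('side');crop(d,'s13.png',300,150,180,140,4)
d=vision.snapshot('wrist');cv2.imwrite('pics/w13.png',d['color'])
"
```

```text
t 14.6 tcp [ 469.3 -224.4   22.2] hd 172.08 tilt [ 0.001 -0.    -1.   ] F [0.1 0.2 0.2] open -0.1 q [-0.07  0.34 -0.58  0.   -0.65 -0.07]
[ 482.00910268 -226.09318428   21.        ]
shift [  1.2 -12.8   0. ] rotvec [ 0.1 -0.   0. ]
```

View pics/s13.png

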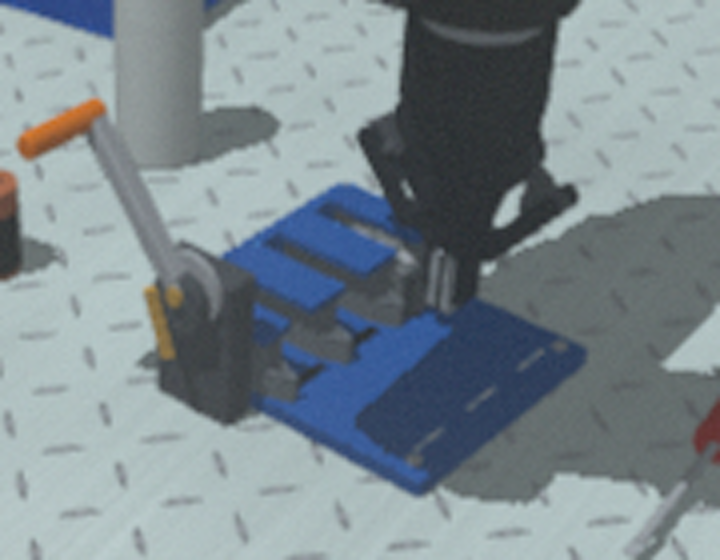

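View pics/w13.png

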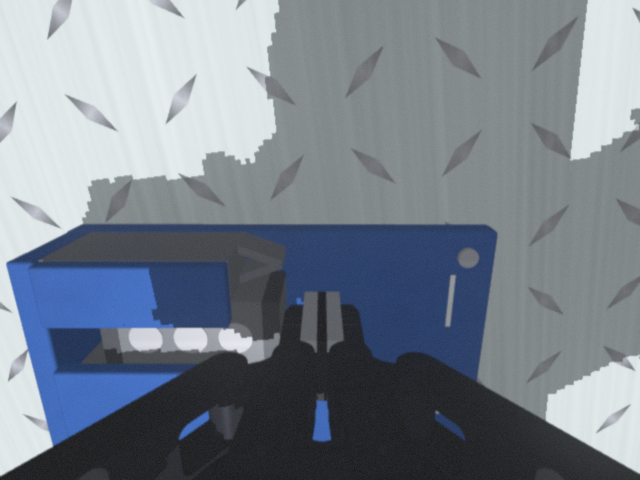

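Request:
drive_tool(
  rows=[
    [0,-3,0,0,0,0,-1],
    [0,-6,0,0,0,0,-1],
    [0,-9,0,0,0,0,-1],
    [0,-11,0,0,0,0,-1],
    [0,-11,0,0,0,0,-1],
  ],
)

```text
t: 15.12
tcp_pos: [479.2, -225.7, 22.2]
ee_rot: [[0.0, -0.99, 0.138], [-0.0, 0.138, 0.99], [-1.0, -0.0, -0.0]]
ft_force: [0.7, 0.5, 0.7]
opening: 0.0
```

Request:
drive_tool(
  rows=[
    [0,-1.5,0,0,0,0,-1],
    [0,-3,0,0,0,0,-1],
    [0,-3,0,0,0,0,-1],
  ],
)

```text
t: 15.37
tcp_pos: [481.9, -226.1, 22.2]
ee_rot: [[0.0, -0.99, 0.138], [-0.0, 0.138, 0.99], [-1.0, -0.0, -0.0]]
ft_force: [-0.4, -0.2, 1.0]
opening: -0.3
```

```bash
python3 -c "
from mv import *
from fit2 import p,W
import pickle
st(); t=W(p,(-16.5,-46,21)); print(t); delta(t,172)
d=vision.snapshot('side');crop(d,'s14.png',300,150,180,140,4)
d=vision.snapshot('wrist');cv2.imwrite('pics/w14.png',d['color'])
"
```

```text
t 15.37 tcp [ 481.9 -226.1   22.2] hd 172.06 tilt [ 0. -0. -1.] F [-0.4 -0.2  1. ] open -0.3 q [-0.07  0.36 -0.55  0.   -0.66 -0.07]
[ 482.00910268 -226.09318428   21.        ]
shift [ 1.2 -0.1  0. ] rotvec [ 0.1 -0.   0. ]
```

View pics/s14.png

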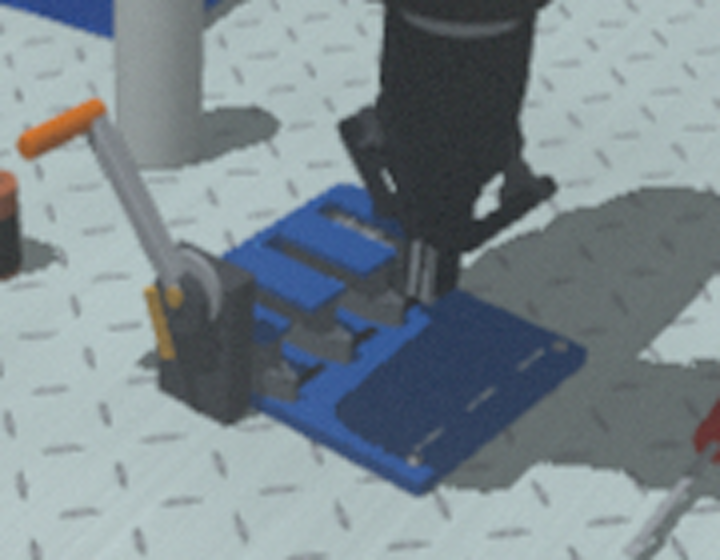

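View pics/w14.png

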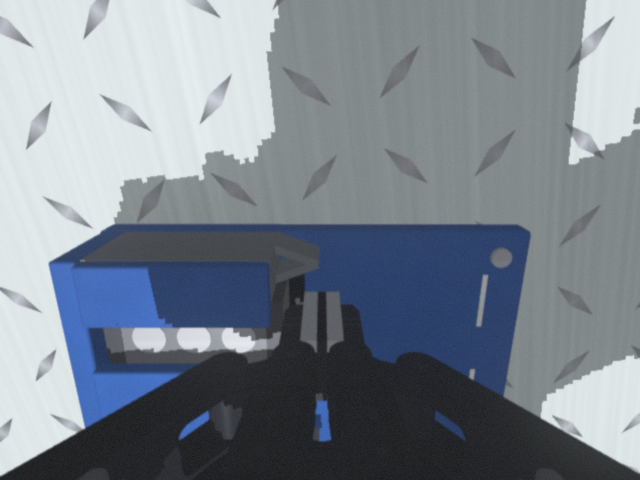

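Request:
drive_tool(
  rows=[
    [0,-1.5,0,0,0,0,-1],
    [0,-3,0,0,0,0,-1],
    [0,-4,0,0,0,0,-1],
    [0,-4,0,0,0,0,-1],
  ],
)

```text
t: 15.8
tcp_pos: [483.4, -226.4, 21.8]
ee_rot: [[-0.004, -0.99, 0.139], [0.001, 0.139, 0.99], [-1.0, 0.004, 0.0]]
ft_force: [-7.2, 2.3, 4.3]
opening: 0.2
```

Request:
drive_tool(
  rows=[
    [0,-1,0,0,0,0,-1],
    [0,-2,0,0,0,0,-1],
    [0,-2,0,0,0,0,-1],
    [0,-2,0,0,0,0,-1],
  ],
)

```text
t: 16.13
tcp_pos: [483.5, -226.6, 21.5]
ee_rot: [[-0.007, -0.99, 0.139], [0.001, 0.139, 0.99], [-1.0, 0.007, 0.0]]
ft_force: [-10.8, 1.2, 7.5]
opening: -0.2
```

```bash
python3 -c "
from mv import *
import pickle
st()
d=vision.snapshot('wrist');cv2.imwrite('pics/w15.png',d['color']); crop(d,'w15c.png',40,210,300,190,2)
d=vision.snapshot('side');crop(d,'s15.png',340,170,100,80,7)
d=vision.snapshot('top');crop(d,'t15.png',370,210,110,90,6)
"
```

```text
t 16.13 tcp [ 483.5 -226.6   21.5] hd 171.99 tilt [-0.007  0.001 -1.   ] F [-10.8   1.2   7.5] open -0.2 q [-0.07  0.37 -0.54 -0.   -0.67 -0.07]
```

View pics/w15c.png

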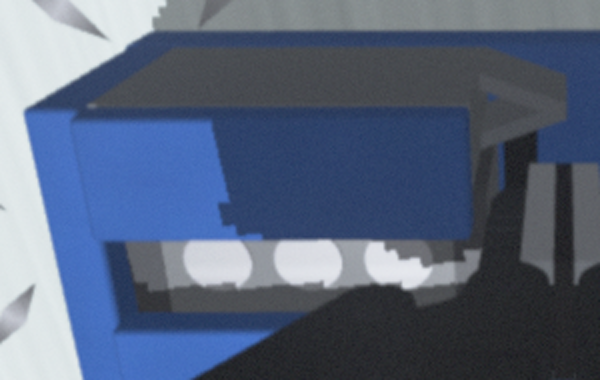

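View pics/t15.png

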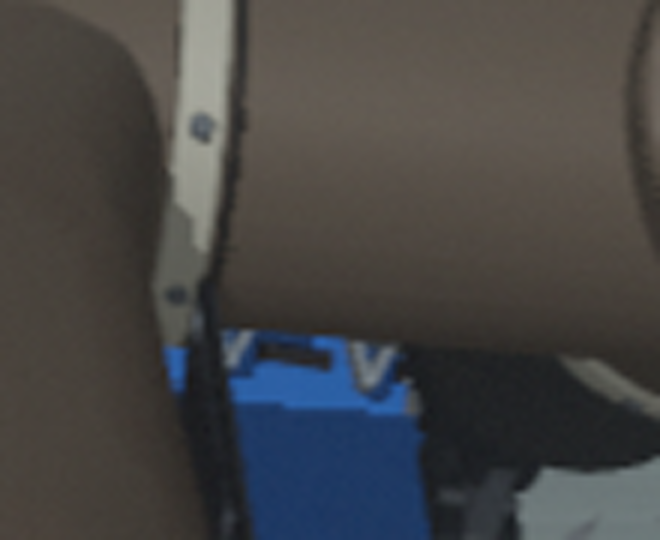

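View pics/s15.png

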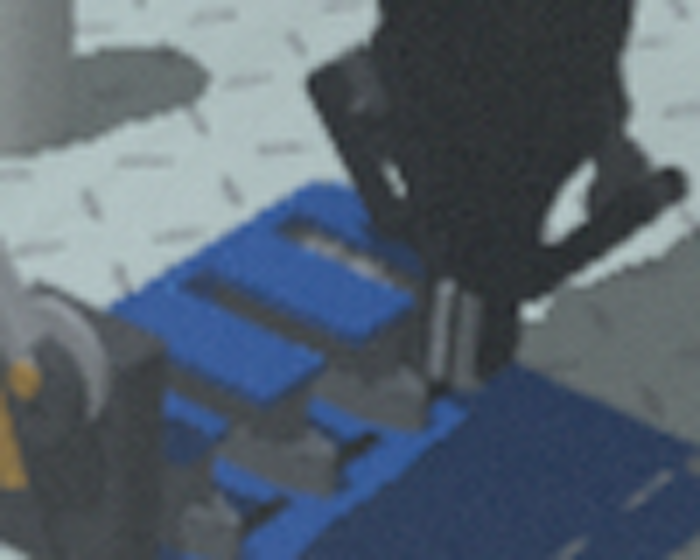

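```bash
python3 -c "
from h import *
from fit2 import p,W
d=vision.snapshot('wrist')
C=lambda q:((proj(d,W(p,q))-[40,210])*2).round(1)
for q in [(62,-54.5,49),(62,-37.5,49),(62,-54.5,40),(62,-46,40),(46,-46,40),(30,-46,40),(14,-46,40),(0,-54.5,49),(0,-37.5,49),(-2,-46,40)]: print(q,C(q))
"
```

```text
(62, -54.5, 49) [ 88.2 245.5]
(62, -37.5, 49) [106.6 333.9]
(62, -54.5, 40) [117.3 217.4]
(62, -46, 40) [125.6 260.3]
(46, -46, 40) [216.7 259.8]
(30, -46, 40) [307.7 259.4]
(14, -46, 40) [398.5 259. ]
(0, -54.5, 49) [471.  243.8]
(0, -37.5, 49) [474.6 332. ]
(-2, -46, 40) [489.3 258.6]
```

Sleeve 1: the cells sit at (217,262), (307,262) and (398,262), exactly where a home cartridge should put them, and the push met the wall at about 11 N. I'll back off and fetch the second cartridge.

Request:
drive_tool(
  rows=[
    [0,6,0,0,0,0,-1],
    [0,25,0,0,0,0,-1],
    [-25,35,0,0,0,0,-1],
    [-65,35,0,0,0,0,-1],
    [-105,35,0,0,0,0,-1],
    [-145,35,0,0,0,0,0],
    [-180,35,0,0,0,0,0],
    [-200,35,0,0,0,0,0],
  ],
)

```text
t: 17.0
tcp_pos: [454.7, -222.6, 227.2]
ee_rot: [[0.007, -0.99, 0.138], [-0.002, 0.138, 0.99], [-1.0, -0.007, -0.001]]
ft_force: [1.7, -0.8, 0.1]
opening: 36.0
```

```bash
python3 -c "
from mv import *
st(); delta((505,215,225),84.4)
d=vision.snapshot('top');cv2.imwrite('pics/t16.png',d['color'])
"
```

```text
t 17.0 tcp [ 454.7 -222.6  227.2] hd 172.09 tilt [ 0.007 -0.002 -1.   ] F [ 1.7 -0.8  0.1] open 36.0 q [-0.07  0.08 -0.36  0.   -1.12 -0.07]
shift [  1.9  10.4 440.3] rotvec [87.7  0.3  0.4]
```

View pics/t16.png

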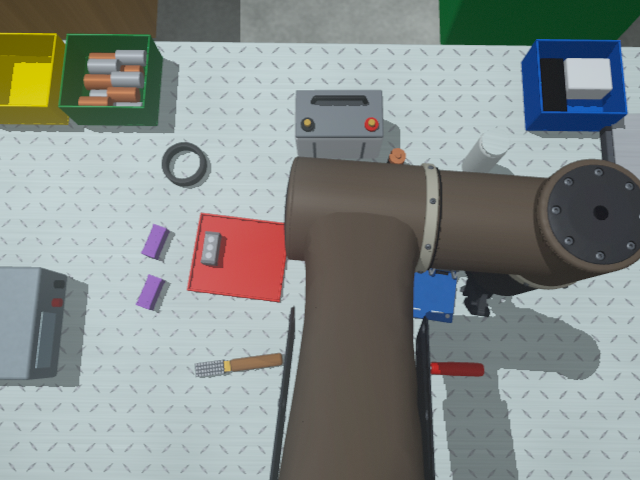

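Request:
drive_tool(
  rows=[
    [0,1,30,7,0,0,0],
    [0,2,65,14,0,0,0],
    [0,3,100,21,0,0,0],
    [0,4,135,28,0,0,0],
    [0,4,170,35,0,0,0],
    [0,5,205,42,0,0,0],
    [0,6,240,49,0,0,0],
    [0,7,275,56,0,0,0],
  ],
)

```text
t: 17.72
tcp_pos: [483.8, 50.1, 222.3]
ee_rot: [[0.001, -0.507, 0.862], [0.001, 0.862, 0.507], [-1.0, -0.0, 0.001]]
ft_force: [1.6, -1.1, 0.3]
opening: 42.5
```

```bash
python3 -c "
from mv import *
st(); delta((505,215,225),84.4)
"
```

```text
t 17.72 tcp [483.8  50.1 222.3] hd 120.44 tilt [ 0.001  0.001 -1.   ] F [ 1.6 -1.1  0.3] open 42.5 q [ 0.51  0.05 -0.41  0.   -1.11 -1.55]
shift [ -2.6 131.5 101.8] rotvec [36.   0.1 -0. ]
```

Request:
drive_tool(
  rows=[
    [0,26,20,7,0,0,0],
    [0,52,40,14,0,0,0],
    [0,78,60,21,0,0,0],
    [0,104,80,28,0,0,0],
    [0,128,99,34,0,0,0],
    [0,131,102,36,0,0,0],
    [0,131,102,36,0,0,0],
    [0,131,102,36,0,0,0],
  ],
)

```text
t: 18.38
tcp_pos: [504.3, 213.1, 221.7]
ee_rot: [[-0.0, 0.089, 0.996], [-0.0, 0.996, -0.089], [-1.0, -0.0, -0.0]]
ft_force: [0.1, 0.6, -0.2]
opening: 42.7
```

```bash
python3 -c "
from mv import *
import pickle
st()
d=vision.snapshot('wrist');cv2.imwrite('pics/w17.png',d['color']);pickle.dump(d,open('w17.pkl','wb'))
h=np.radians(-5.6);m=np.array([533.5,232.8,32])
for sx,sy in [(0,0),(-32,14),(-32,-14),(32,-14),(32,14)]: print(proj(d,m+np.array([np.cos(h)*sx-np.sin(h)*sy,np.sin(h)*sx+np.cos(h)*sy,0])).round(1))
crop(d,'w17c.png',260,230,160,140,5)
"
```

```text
t 18.38 tcp [504.3 213.1 221.7] hd 84.89 tilt [-0. -0. -1.] F [ 0.1  0.6 -0.2] open 42.7 q [ 0.76  0.16 -0.28 -0.   -1.13 -2.42]
[346.9 234.3]
[364.5 198.4]
[331.4 198.2]
[330.3 268.2]
[361.6 268.5]
```

View pics/w17.png

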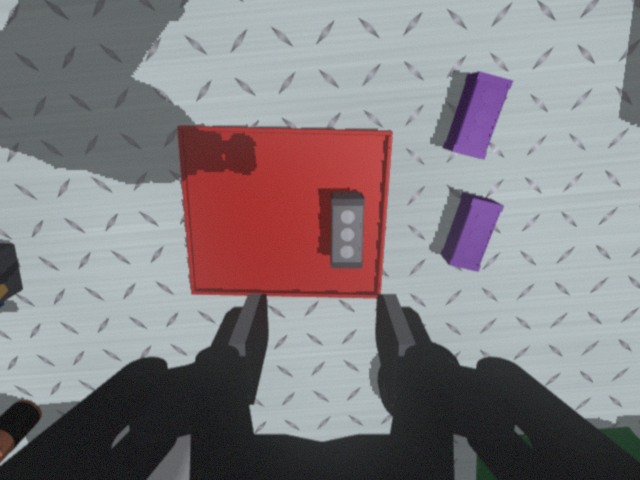

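View pics/w17c.png

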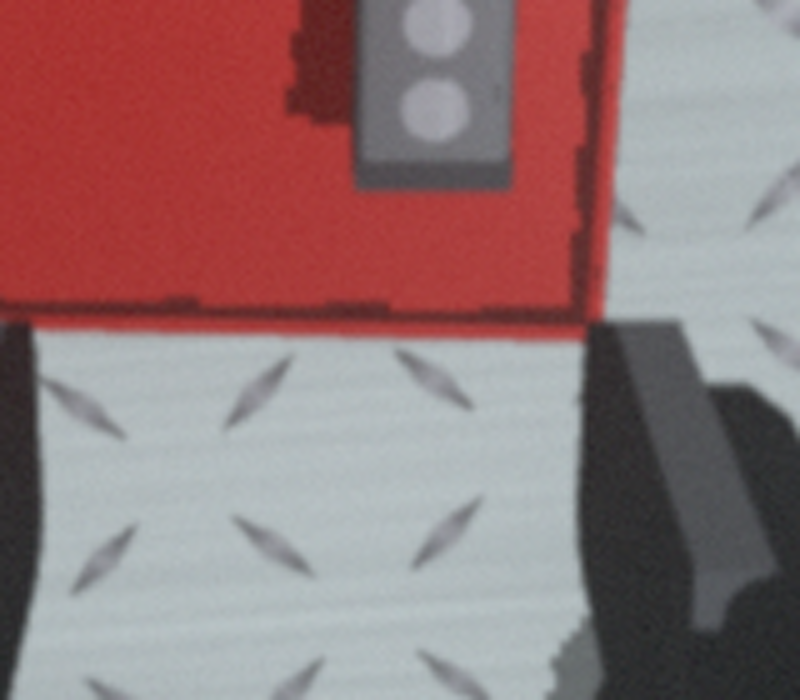

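```bash
python3 -c "
from mv import *
st(); delta((519.6,234.2,16),84.4)
"
```

```text
t 18.43 tcp [504.2 212.5 221.9] hd 84.85 tilt [-0. -0. -1.] F [-0.3 -0.7 -0. ] open 42.7 q [ 0.76  0.16 -0.29 -0.   -1.13 -2.42]
shift [205.9  23.   13.4] rotvec [ 0.5 -0.   0. ]
```

Request:
drive_tool(
  rows=[
    [25,12,7,0.4,0,0,0],
    [60,23,13,0.4,0,0,0],
    [95,23,13,0.4,0,0,0],
    [130,23,13,0.4,0,0,0],
    [160,23,13,0.4,0,0,0],
    [175,23,13,0.4,0,0,0],
    [175,23,13,0.4,0,0,0],
    [175,23,13,0.4,0,0,0],
  ],
)

```text
t: 19.1
tcp_pos: [519.5, 233.5, 47.1]
ee_rot: [[-0.001, 0.098, 0.995], [-0.001, 0.995, -0.098], [-1.0, -0.001, -0.001]]
ft_force: [0.7, 1.0, 1.2]
opening: 42.5
```

```bash
python3 -c "
from mv import *
st(); delta((519.6,234.2,16),84.4)
d=vision.snapshot('wrist');cv2.imwrite('pics/w18.png',d['color'])
"
```

```text
t 19.1 tcp [519.5 233.5  47.1] hd 84.35 tilt [-0.001 -0.001 -1.   ] F [0.7 1.  1.2] open 42.5 q [ 0.77  0.37 -0.44  0.   -0.75 -2.44]
shift [31.1  0.8  0. ] rotvec [-0.1 -0.   0.1]
```

View pics/w18.png

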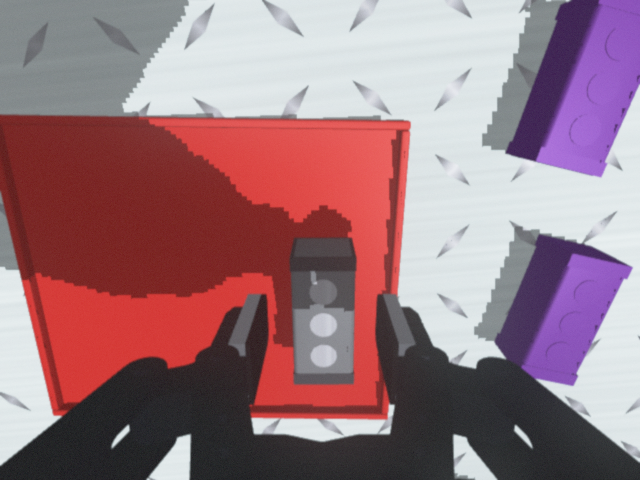

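Request:
drive_tool(
  rows=[
    [12,0.5,0,0,0,0,0],
    [24,0.5,0,0,0,0,0],
    [31,0.5,0,0,0,0,0],
    [31,0.5,0,0,0,0,0],
    [31,0.5,0,0,0,0,-1],
    [31,0.5,0,0,0,0,-1],
    [31,0.5,0,0,0,0,-1],
    [31,0.5,0,0,0,0,-1],
  ],
)

```text
t: 19.82
tcp_pos: [520.3, 235.7, 17.6]
ee_rot: [[0.002, 0.098, 0.995], [0.001, 0.995, -0.098], [-1.0, 0.001, 0.002]]
ft_force: [-1.3, -1.4, 6.7]
opening: 26.4
```

```bash
python3 -c "
from mv import *
st()
d=vision.snapshot('wrist');cv2.imwrite('pics/w19.png',d['color'])
"
```

```text
t 19.82 tcp [520.3 235.7  17.6] hd 84.38 tilt [ 0.002  0.001 -1.   ] F [-1.3 -1.4  6.7] open 26.4 q [ 0.77  0.42 -0.47  0.   -0.69 -2.44]
```

View pics/w19.png

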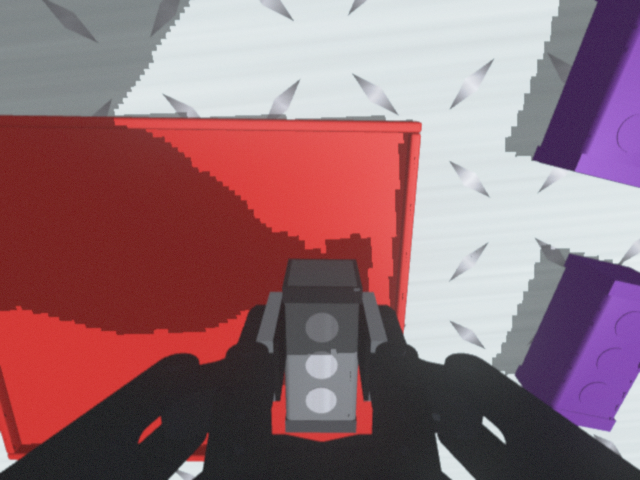

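Request:
drive_tool(
  rows=[
    [-10,0,0,0,0,0,-1],
    [-30,0,0,0,0,0,-1],
    [-60,0,0,0,0,0,-1],
    [-85,0,0,0,0,0,-1],
    [-105,0,0,0,0,0,-1],
    [-105,0,0,0,0,0,-1],
    [-105,0,0,0,0,0,-1],
  ],
)

```text
t: 20.45
tcp_pos: [520.1, 235.7, 123.3]
ee_rot: [[0.003, 0.098, 0.995], [0.003, 0.995, -0.098], [-1.0, 0.003, 0.002]]
ft_force: [-0.9, -0.9, -1.4]
opening: 26.2
```

```bash
python3 -c "
from mv import *
from fit2 import p,W
st(); t=W(p,(-77,0,115)); print(t); delta(t,82)
d=vision.snapshot('wrist');cv2.imwrite('pics/w20.png',d['color'])
"
```

```text
t 20.45 tcp [520.1 235.7 123.3] hd 84.35 tilt [ 0.003  0.003 -1.   ] F [-0.9 -0.9 -1.4] open 26.2 q [ 0.77  0.28 -0.37 -0.   -0.92 -2.44]
[ 428.50214601 -172.11860149  115.        ]
shift [   7.  -414.9  -51. ] rotvec [ 2.3  0.1 -0.2]
```

View pics/w20.png

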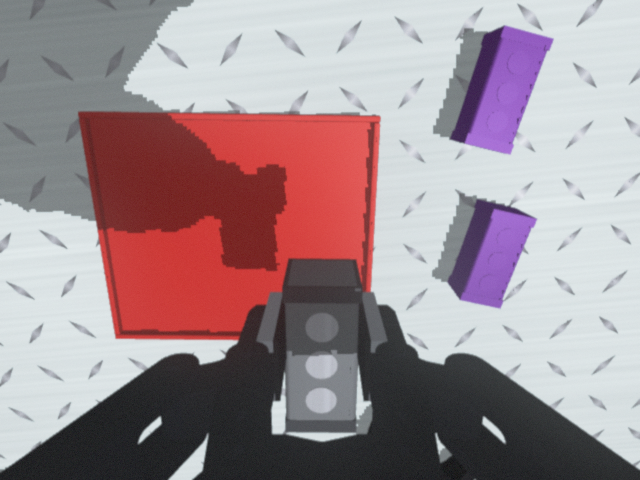

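Request:
drive_tool(
  rows=[
    [0,-25,-3,0,0,0,-1],
    [0,-65,-8,0,0,0,-1],
    [0,-105,-13,1,0,0,-1],
    [0,-145,-18,1,0,0,-1],
    [0,-185,-23,2,0,0,-1],
    [0,-225,-28,2.3,0,0,-1],
    [0,-265,-33,2.3,0,0,-1],
    [0,-295,-37,2.3,0,0,-1],
  ],
)

```text
t: 21.17
tcp_pos: [451.4, -57.3, 120.2]
ee_rot: [[-0.003, 0.139, 0.99], [-0.0, 0.99, -0.139], [-1.0, -0.001, -0.002]]
ft_force: [0.1, 0.6, -0.1]
opening: 26.3
```

```bash
python3 -c "
from mv import *
from fit2 import p,W
st(); t=W(p,(-77,0,115)); delta(t,82)
"
```

```text
t 21.17 tcp [451.4 -57.3 120.2] hd 82.01 tilt [-0.003 -0.    -1.   ] F [ 0.1  0.6 -0.1] open 26.3 q [ 0.31  0.11 -0.61 -0.   -0.86 -2.02]
shift [   5.4 -116.9   -6.7] rotvec [ 0.  -0.1  0. ]
```

Request:
drive_tool(
  rows=[
    [0,-38,-2,0,0,0,-1],
    [0,-76,-4,0,0,0,-1],
    [0,-105,-6,0,0,0,-1],
    [0,-117,-7,0,0,0,-1],
    [0,-117,-7,0,0,0,-1],
    [0,-117,-7,0,0,0,-1],
    [0,-117,-7,0,0,0,-1],
  ],
)

```text
t: 21.75
tcp_pos: [430.2, -169.5, 120.6]
ee_rot: [[-0.001, 0.139, 0.99], [0.0, 0.99, -0.139], [-1.0, -0.0, -0.001]]
ft_force: [-0.4, -0.5, -0.2]
opening: 26.5
```

```bash
python3 -c "
from mv import *
from fit2 import p,W
st(); t=W(p,(-77,0,31)); delta(t,82)
d=vision.snapshot('wrist');cv2.imwrite('pics/w21.png',d['color'])
"
```

```text
t 21.75 tcp [ 430.2 -169.5  120.6] hd 82.03 tilt [-0.001  0.    -1.   ] F [-0.4 -0.5 -0.2] open 26.5 q [ 0.05  0.12 -0.59 -0.   -0.86 -1.76]
shift [89.6 -2.8 -1.2] rotvec [ 0.  -0.1  0. ]
```

View pics/w21.png

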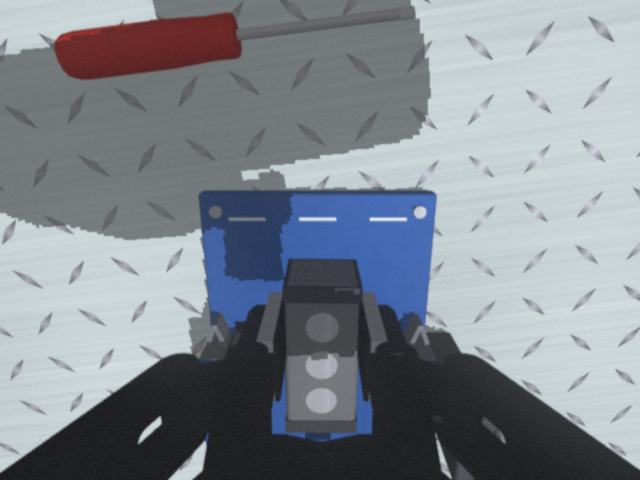

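Request:
drive_tool(
  rows=[
    [20,-2.5,-1,0,0,0,-1],
    [45,-2.5,-1,0,0,0,-1],
    [70,-2.5,-1,0,0,0,-1],
    [85,-2.5,-1,0,0,0,-1],
    [90,-2.5,-1,0,0,0,-1],
    [90,-2.5,-1,0,0,0,-1],
    [90,-2.5,-1,0,0,0,-1],
  ],
)

```text
t: 22.38
tcp_pos: [429.8, -171.6, 31.6]
ee_rot: [[-0.0, 0.137, 0.991], [-0.0, 0.991, -0.137], [-1.0, -0.0, -0.0]]
ft_force: [-0.1, 0.0, -0.4]
opening: 26.5
```

```bash
python3 -c "
from mv import *
from fit2 import p,W
st(); t=W(p,(-30,0,27)); delta(t,82)
d=vision.snapshot('side');crop(d,'s22.png',300,150,180,140,4)
"
```

```text
t 22.38 tcp [ 429.8 -171.6   31.6] hd 82.13 tilt [-0. -0. -1.] F [-0.1  0.  -0.4] open 26.5 q [ 0.05  0.25 -0.69  0.   -0.62 -1.76]
shift [ 4.6 -0.8 45.8] rotvec [ 0.1 -0.   0. ]
```

View pics/s22.png

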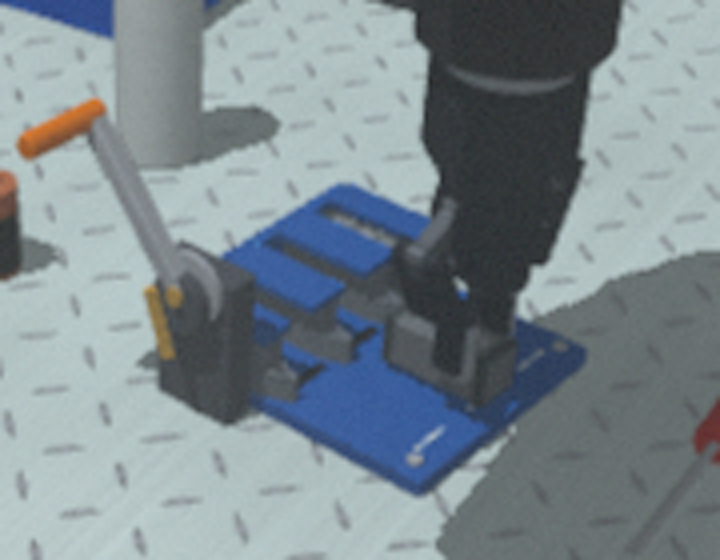

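Request:
drive_tool(
  rows=[
    [5,-0.5,3,0,0,0,-1],
    [5,-0.5,10,0,0,0,-1],
    [5,-0.5,18,0,0,0,-1],
    [5,-0.5,26,0,0,0,-1],
    [5,-0.5,33,0,0,0,-1],
    [5,-0.5,40,0,0,0,-1],
    [5,-0.5,45,0,0,0,-1],
    [5,-0.5,45,0,0,0,-1],
  ],
)

```text
t: 23.1
tcp_pos: [475.1, -179.0, 26.2]
ee_rot: [[0.001, 0.138, 0.99], [-0.0, 0.99, -0.138], [-1.0, -0.0, 0.001]]
ft_force: [0.1, -0.5, -1.2]
opening: 26.7
```

```bash
python3 -c "
from mv import *
from fit2 import p,W
st(); t=W(p,(-30,0,26)); delta(t,82)
"
```

```text
t 23.1 tcp [ 475.1 -179.    26.2] hd 82.05 tilt [ 0.001 -0.    -1.   ] F [ 0.1 -0.5 -1.2] open 26.7 q [ 0.03  0.32 -0.6   0.   -0.65 -1.74]
shift [ 0.2  0.3 -0.1] rotvec [0.1 0.  0. ]
```

Released the same way: open, lift, back, then turn 90° with shut fingers.

Request:
drive_tool(
  rows=[
    [0,0,0,0,0,0,0],
    [0,0,0,0,0,0,0],
    [0,0,0,0,0,0,0],
    [-15,0,-2,0,0,0,0],
    [-35,0,-15,0,0,0,0],
    [-50,0,-30,0,0,0,0],
    [-55,0,-48,0,0,0,0],
    [-55,0,-48,0,0,0,0],
  ],
)

```text
t: 23.77
tcp_pos: [423.6, -171.8, 82.5]
ee_rot: [[0.001, 0.139, 0.99], [0.001, 0.99, -0.139], [-1.0, 0.001, 0.001]]
ft_force: [-0.6, -0.5, -0.8]
opening: 42.5
```

```bash
python3 -c "
from mv import *
st()
d=vision.snapshot('wrist');cv2.imwrite('pics/w23.png',d['color'])
"
```

```text
t 23.77 tcp [ 423.6 -171.8   82.5] hd 82.01 tilt [ 0.001  0.001 -1.   ] F [-0.6 -0.5 -0.8] open 42.5 q [ 0.05  0.16 -0.65 -0.   -0.76 -1.76]
```

View pics/w23.png

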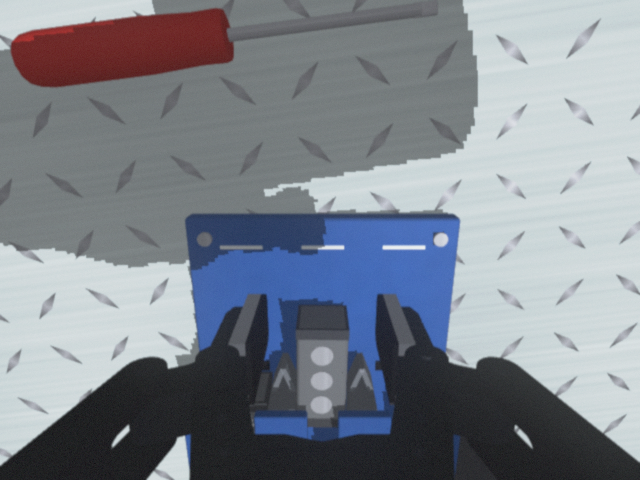

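The cartridge lies straight in lane 2 with its rear at (322,325).

Request:
drive_tool(
  rows=[
    [0,0,0,-7,0,0,-1],
    [0,0,0,-14,0,0,-1],
    [0,0,0,-21,0,0,-1],
    [0,0,0,-28,0,0,-1],
    [0,0,0,-35,0,0,-1],
    [0,0,0,-42,0,0,-1],
    [0,0,0,-49,0,0,-1],
    [0,0,0,-56,0,0,-1],
  ],
)

```text
t: 24.48
tcp_pos: [426.5, -172.2, 80.9]
ee_rot: [[-0.0, -0.748, 0.664], [-0.0, 0.664, 0.748], [-1.0, 0.0, -0.0]]
ft_force: [0.2, 0.1, -0.6]
opening: 0.1
```

Request:
drive_tool(
  rows=[
    [0,0,0,-7,0,0,-1],
    [0,0,0,-14,0,0,-1],
    [0,0,0,-21,0,0,-1],
    [0,0,0,-28,0,0,-1],
    [0,0,0,-34,0,0,-1],
    [0,0,0,-34,0,0,-1],
    [0,0,0,-34,0,0,-1],
    [0,0,0,-34,0,0,-1],
  ],
)

```text
t: 25.15
tcp_pos: [426.3, -172.1, 81.0]
ee_rot: [[-0.0, -0.99, 0.142], [-0.0, 0.142, 0.99], [-1.0, 0.0, -0.0]]
ft_force: [0.1, -0.2, -0.0]
opening: 0.1
```

```bash
python3 -c "
from mv import *
from fit2 import p,W
st(); t=W(p,(-78,0,22)); delta(t,172)
"
```

```text
t 25.15 tcp [ 426.3 -172.1   81. ] hd 171.86 tilt [-0. -0. -1.] F [ 0.1 -0.2 -0. ] open 0.1 q [ 0.05  0.17 -0.65  0.   -0.76 -0.19]
shift [59.  -1.2  0.3] rotvec [-0.1 -0.  -0. ]
```

Request:
drive_tool(
  rows=[
    [20,0,0,0,0,0,-1],
    [40,0,0,0,0,0,-1],
    [55,0,0,0,0,0,-1],
    [59,0,0,0,0,0,-1],
    [59,0,0,0,0,0,-1],
    [59,0,0,0,0,0,-1],
  ],
)

```text
t: 25.65
tcp_pos: [426.5, -172.2, 22.5]
ee_rot: [[-0.0, -0.99, 0.139], [-0.0, 0.139, 0.99], [-1.0, 0.0, -0.0]]
ft_force: [0.8, 0.1, 0.3]
opening: -0.0
```

Request:
drive_tool(
  rows=[
    [0,-8,0,0,0,0,-1],
    [0,-16,0,0,0,0,-1],
    [0,-25,0,0,0,0,-1],
    [0,-33,0,0,0,0,-1],
    [0,-41,0,0,0,0,-1],
    [0,-49,0,0,0,0,-1],
    [0,-55,0,0,0,0,-1],
    [0,-55,0,0,0,0,-1],
  ],
)

```text
t: 26.32
tcp_pos: [482.3, -179.9, 22.2]
ee_rot: [[0.001, -0.99, 0.138], [-0.0, 0.138, 0.99], [-1.0, -0.001, -0.0]]
ft_force: [-0.1, 0.1, 0.3]
opening: -0.2
```

Request:
drive_tool(
  rows=[
    [0,-3,0,0,0,0,-1],
    [0,-6,0,0,0,0,-1],
    [0,-8,0,0,0,0,-1],
    [0,-8,0,0,0,0,-1],
  ],
)

```text
t: 26.65
tcp_pos: [488.9, -180.9, 22.2]
ee_rot: [[0.0, -0.99, 0.138], [-0.0, 0.138, 0.99], [-1.0, -0.0, -0.0]]
ft_force: [-0.6, -0.5, -0.4]
opening: -0.1
```

Request:
drive_tool(
  rows=[
    [0,-1.5,0,0,0,0,-1],
    [0,-3,0,0,0,0,-1],
    [0,-3,0,0,0,0,-1],
    [0,-3,0,0,0,0,-1],
  ],
)

```text
t: 26.98
tcp_pos: [489.8, -181.2, 21.9]
ee_rot: [[-0.003, -0.99, 0.139], [0.0, 0.139, 0.99], [-1.0, 0.003, -0.0]]
ft_force: [-4.8, 1.8, 3.1]
opening: -0.3
```

```bash
python3 -c "
from mv import *
from fit2 import p,W
st(); t=W(p,(-15,0,22)); delta(t,172)
d=vision.snapshot('wrist');cv2.imwrite('pics/w24.png',d['color']); crop(d,'w24c.png',40,210,300,190,2)
C=lambda q:((proj(d,W(p,q))-[40,210])*2).round(1)
for q in [(62,0,40),(46,0,40),(30,0,40),(14,0,40),(0,-8.5,49),(46,-46,40),(14,-46,40)]: print(q,C(q))
"
```

```text
t 26.98 tcp [ 489.8 -181.2   21.9] hd 172.02 tilt [-0.003  0.    -1.   ] F [-4.8  1.8  3.1] open -0.3 q [ 0.02  0.35 -0.57 -0.   -0.65 -0.16]
shift [-0.1 -0.   0.4] rotvec [ 0.  -0.  -0.2]
(62, 0, 40) [127.1 258.7]
(46, 0, 40) [217.6 258.5]
(30, 0, 40) [308.  258.4]
(14, 0, 40) [398.4 258.2]
(0, -8.5, 49) [470.3 243.2]
(46, -46, 40) [179.4   6.9]
(14, -46, 40) [380.2   6.7]
```

View pics/w24c.png

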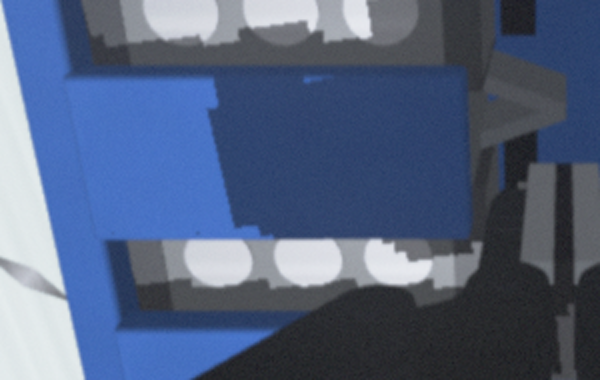

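Request:
drive_tool(
  rows=[
    [0,-1,0,0,0,0,-1],
    [0,-2,0,0,0,0,-1],
    [0,-2,0,0,0,0,-1],
    [0,5,0,0,0,0,-1],
    [0,25,0,0,0,0,-1],
    [-20,35,0,0,0,0,-1],
    [-60,35,0,0,0,0,-1],
    [-100,35,0,0,0,0,0],
  ],
)

```text
t: 27.7
tcp_pos: [455.3, -176.4, 122.6]
ee_rot: [[-0.003, -0.99, 0.138], [-0.0, 0.138, 0.99], [-1.0, 0.003, -0.0]]
ft_force: [1.2, -0.0, 0.6]
opening: 10.6
```

Request:
drive_tool(
  rows=[
    [-35,0,0,0,0,0,0],
    [-75,0,0,0,0,0,0],
    [-110,0,0,0,0,0,0],
    [-120,0,0,0,0,0,0],
    [-120,0,0,0,0,0,0],
  ],
)

```text
t: 28.12
tcp_pos: [459.0, -176.7, 246.3]
ee_rot: [[0.008, -0.99, 0.138], [-0.001, 0.138, 0.99], [-1.0, -0.008, 0.001]]
ft_force: [1.0, -0.1, 0.6]
opening: 42.5
```

```bash
python3 -c "
from mv import *
from fit2 import p,W
st(); t=W(p,(92.8,133,240)); print(t);delta(t,172)
d=vision.snapshot('wrist');cv2.imwrite('pics/w25.png',d['color'])
d=vision.snapshot('side');crop(d,'s25.png',280,140,190,140,4)
"
```

```text
t 28.12 tcp [ 459.  -176.7  246.3] hd 172.08 tilt [ 0.008 -0.001 -1.   ] F [ 1.  -0.1  0.6] open 42.5 q [ 0.03  0.04 -0.36  0.   -1.16 -0.17]
[615.16428944 -64.05249113 240.        ]
shift [   7.5 -139.   133. ] rotvec [0.1 0.  0.5]
```

View pics/w25.png

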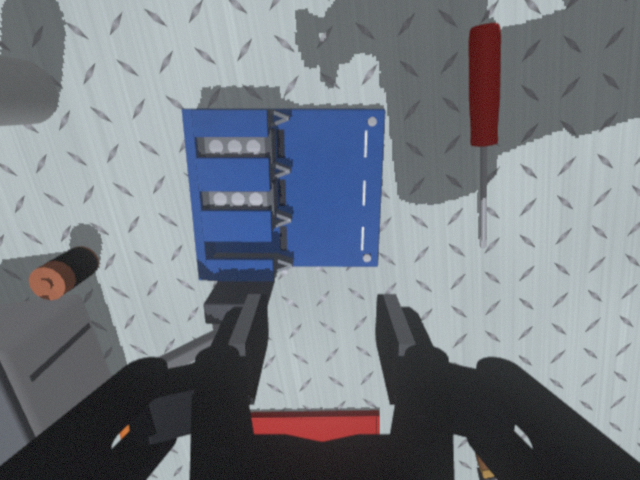

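View pics/s25.png

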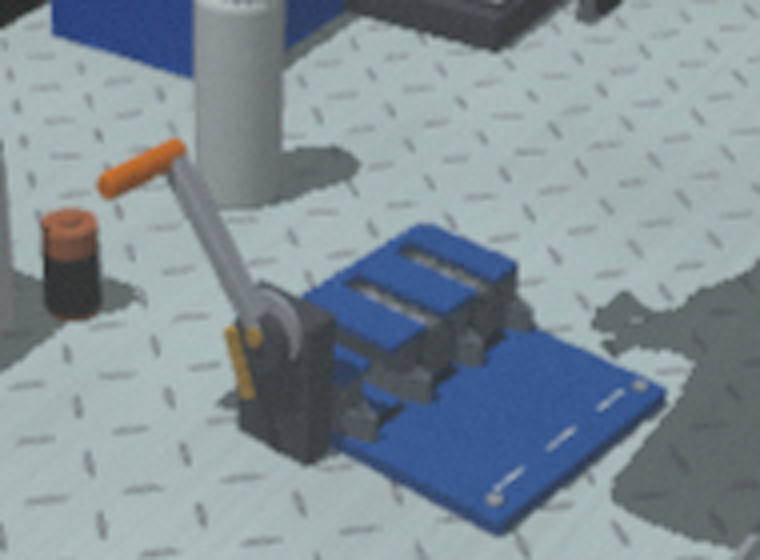

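Request:
drive_tool(
  rows=[
    [0,-25,24,0,0,0,0],
    [0,-54,52,0,0,0,0],
    [0,-83,80,0,0,0,0],
    [0,-110,106,0,0,0,0],
    [0,-133,129,0,0,0,0],
    [0,-138,133,0,0,0,0],
    [0,-138,133,0,0,0,0],
    [0,-138,133,0,0,0,0],
  ],
)

```text
t: 28.88
tcp_pos: [611.3, -63.6, 239.9]
ee_rot: [[-0.004, -0.99, 0.138], [-0.0, 0.138, 0.99], [-1.0, 0.003, -0.001]]
ft_force: [-0.4, -0.6, -0.6]
opening: 42.7
```

```bash
python3 -c "
from mv import *
from fit2 import p,W
st(); t=W(p,(92.8,133,141)); print(t);delta(t,172)
d=vision.snapshot('wrist');cv2.imwrite('pics/w26.png',d['color']); print(proj(d,W(p,(92.8,133,157.8))),proj(d,W(p,(92.8,113,157.8))),proj(d,W(p,(92.8,153,157.8))))
"
```

```text
t 28.88 tcp [611.3 -63.6 239.9] hd 172.08 tilt [-0.004 -0.    -1.   ] F [-0.4 -0.6 -0.6] open 42.7 q [ 0.21  0.26 -0.11 -0.   -1.21 -0.35]
[615.16428944 -64.05249113 141.        ]
shift [98.9 -4.2  0.2] rotvec [ 0.1 -0.1 -0.2]
[314.11368946 245.06134476] [313.94280882 212.3710636 ] [314.27601093 276.11421364]
```

View pics/w26.png

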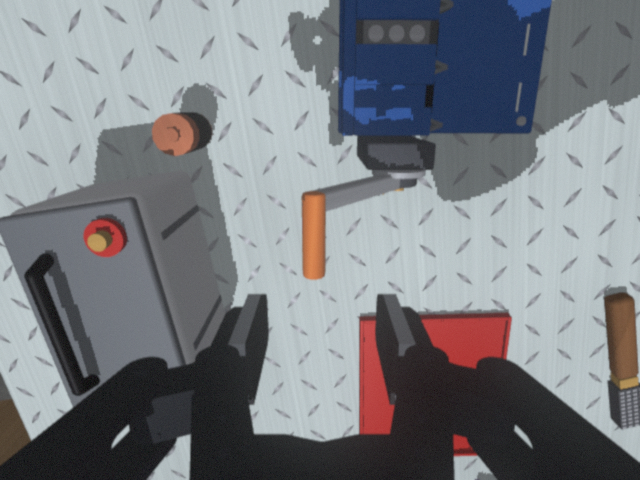

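Request:
drive_tool(
  rows=[
    [30,-4,0,0,0,0,0],
    [60,-4,0,0,0,0,0],
    [85,-4,0,0,0,0,0],
    [98,-4,0,0,0,0,0],
    [98,-4,0,0,0,0,-1],
    [98,-4,0,0,0,0,-1],
    [98,-4,0,0,0,0,-1],
    [98,-4,0,0,0,0,-1],
  ],
)

```text
t: 29.6
tcp_pos: [615.6, -64.9, 145.3]
ee_rot: [[0.0, -0.99, 0.139], [-0.0, 0.139, 0.99], [-1.0, -0.001, -0.0]]
ft_force: [-1.7, -3.3, -2.7]
opening: 11.5
```

Request:
drive_tool(
  rows=[
    [0,0,0,0,0,0,-1],
    [0,0,0,0,0,0,-1],
    [0,0,0,0,0,0,-1],
  ],
)

```text
t: 29.85
tcp_pos: [615.7, -64.9, 145.2]
ee_rot: [[0.0, -0.99, 0.138], [-0.001, 0.138, 0.99], [-1.0, -0.0, -0.001]]
ft_force: [-3.4, -4.3, 2.7]
opening: 11.3
```

```bash
python3 -c "
from mv import *
st()
d=vision.snapshot('wrist');cv2.imwrite('pics/w27.png',d['color'])
a0=128
for a in [128,118,108,98,88,78,68,58,50,44,38,32,27,22]:
    r=np.radians(a);q=np.radians(a0); print(a,'back',round(100*(np.cos(r)-np.cos(q)),1),'dz',round(100*(np.sin(r)-np.sin(q)),1))
"
```

```text
t 29.85 tcp [615.7 -64.9 145.2] hd 172.05 tilt [ 0.    -0.001 -1.   ] F [-3.4 -4.3  2.7] open 11.3 q [ 0.21  0.33 -0.23  0.   -1.   -0.35]
128 back 0.0 dz 0.0
118 back 14.6 dz 9.5
108 back 30.7 dz 16.3
98 back 47.6 dz 20.2
88 back 65.1 dz 21.1
78 back 82.4 dz 19.0
68 back 99.0 dz 13.9
58 back 114.6 dz 6.0
50 back 125.8 dz -2.2
44 back 133.5 dz -9.3
38 back 140.4 dz -17.2
32 back 146.4 dz -25.8
27 back 150.7 dz -33.4
22 back 154.3 dz -41.3
```

View pics/w27.png

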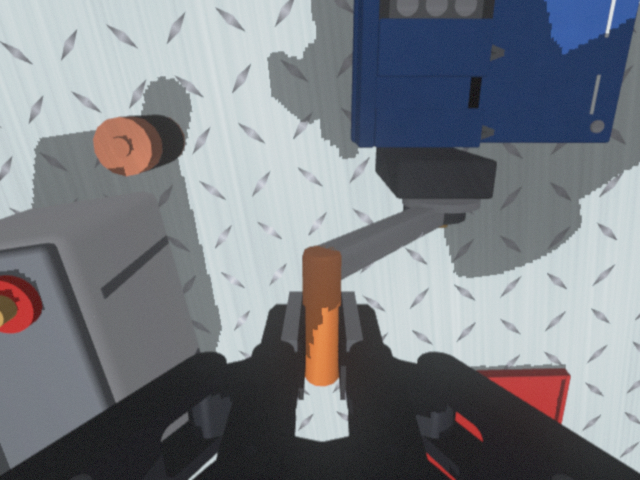

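Request:
drive_tool(
  rows=[
    [-5,7,0,0,0,0,-1],
    [-10,15,0,0,0,0,-1],
    [-14,23,0,0,0,0,-1],
    [-16,31,0,0,0,0,-1],
    [-19,39,0,0,0,0,-1],
    [-20,48,0,0,0,0,-1],
    [-21,57,0,0,0,0,-1],
    [-21,65,0,0,0,0,-1],
  ],
)

```text
t: 30.57
tcp_pos: [558.8, -56.6, 170.8]
ee_rot: [[0.016, -0.991, 0.136], [-0.002, 0.136, 0.991], [-1.0, -0.017, -0.0]]
ft_force: [11.7, -13.2, 17.0]
opening: 11.6
```

Request:
drive_tool(
  rows=[
    [1,9,0,0,0,0,-1],
    [2,17,0,0,0,0,-1],
    [4,26,0,0,0,0,-1],
    [7,34,0,0,0,0,-1],
    [11,42,0,0,0,0,-1],
    [15,49,0,0,0,0,-1],
    [19,55,0,0,0,0,-1],
    [23,61,0,0,0,0,-1],
  ],
)

```text
t: 31.23
tcp_pos: [492.1, -46.3, 145.0]
ee_rot: [[0.005, -0.99, 0.138], [0.001, 0.138, 0.99], [-1.0, -0.004, 0.002]]
ft_force: [-5.4, 3.7, 7.4]
opening: 11.2
```

```bash
python3 -c "
from mv import *
st()
d=vision.snapshot('wrist');cv2.imwrite('pics/w28.png',d['color'])
"
```

```text
t 31.23 tcp [492.1 -46.3 145. ] hd 172.09 tilt [ 0.005  0.001 -1.   ] F [-5.4  3.7  7.4] open 11.2 q [ 0.3   0.14 -0.5   0.   -0.93 -0.44]
```

View pics/w28.png

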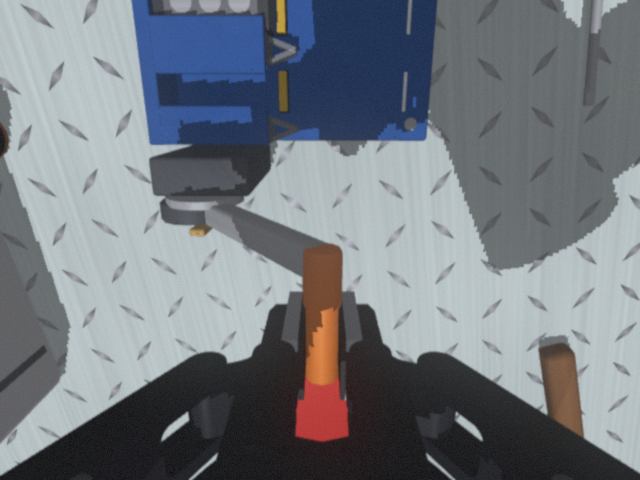

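Request:
drive_tool(
  rows=[
    [5,6,0,0,0,0,-1],
    [10,11,0,0,0,0,-1],
    [17,16,0,0,0,0,-1],
    [24,21,0,0,0,0,-1],
    [31,25,0,0,0,0,-1],
    [38,28,0,0,0,0,-1],
    [44,30,0,0,0,0,-1],
    [44,30,0,0,0,0,-1],
  ],
)

```text
t: 31.95
tcp_pos: [460.7, -41.7, 97.4]
ee_rot: [[-0.001, -0.99, 0.138], [0.001, 0.138, 0.99], [-1.0, 0.001, 0.001]]
ft_force: [-4.2, 8.7, -3.4]
opening: 11.6
```

Request:
drive_tool(
  rows=[
    [0,0,0,0,0,0,0],
    [0,0,0,0,0,0,0],
    [0,0,0,0,0,0,0],
    [0,0,0,0,0,0,0],
    [-30,0,0,0,0,0,0],
    [-70,0,0,0,0,0,0],
    [-110,0,0,0,0,0,0],
    [-130,0,0,0,0,0,0],
  ],
)

```text
t: 32.62
tcp_pos: [463.3, -42.9, 233.1]
ee_rot: [[0.006, -0.99, 0.138], [0.0, 0.138, 0.99], [-1.0, -0.006, 0.001]]
ft_force: [0.3, 0.2, 0.0]
opening: 42.6
```

```bash
python3 -c "
from mv import *
from fit2 import p,W
st()
d=vision.snapshot('wrist');cv2.imwrite('pics/w29.png',d['color'])
for a in (0,.1,.2):
    r=np.radians(20)+a; print(a,[proj(d,W(p,(30-100*np.cos(r),y,80+100*np.sin(r)))).round(1) for y in (113,153)])
d=vision.snapshot('side');crop(d,'s29.png',280,140,190,140,4)
"
```

```text
t 32.62 tcp [463.3 -42.9 233.1] hd 172.08 tilt [ 0.006  0.    -1.   ] F [0.3 0.2 0. ] open 42.6 q [ 0.33  0.   -0.43  0.   -1.13 -0.47]
0 [array([327.5, 198.3]), array([327.2, 254.6])]
0.1 [array([321.6, 201.4]), array([321.6, 259.4])]
0.2 [array([313.9, 204.6]), array([314.2, 264.3])]
```

View pics/w29.png

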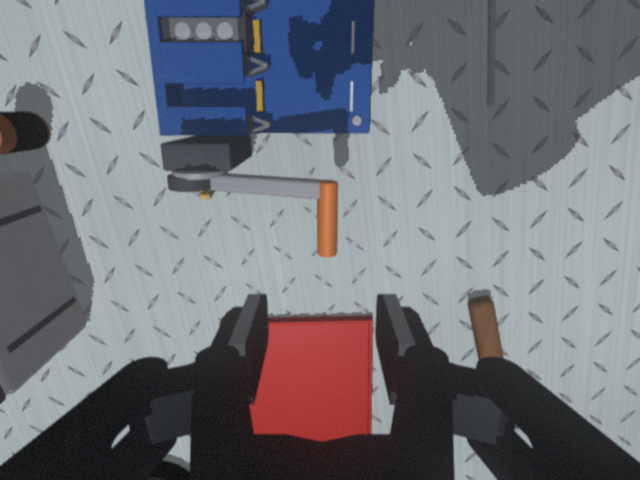

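View pics/s29.png

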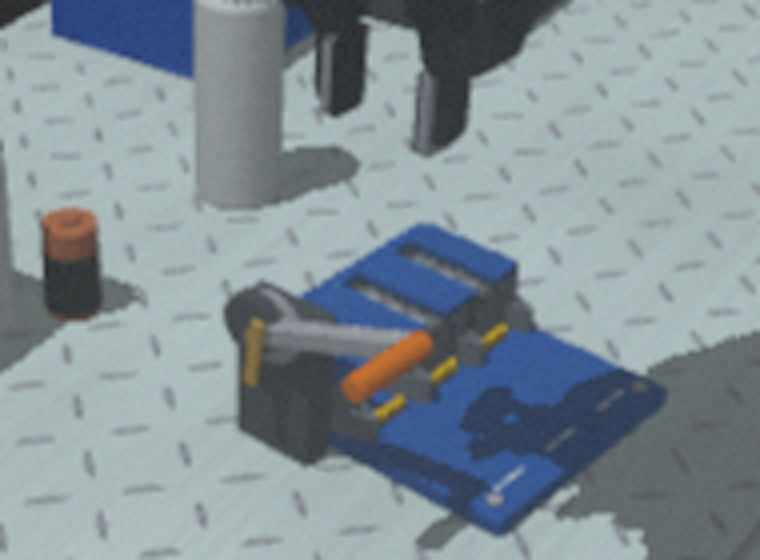

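The lever reads closed: the grip end at (327,256) matches angle 0, and the yellow keepers are up. I'll check both cartridges from above before handing in.

Request:
drive_tool(
  rows=[
    [0,0,-30,0,0,0,0],
    [-10,0,-65,0,0,0,0],
    [-15,0,-100,0,0,0,0],
    [-15,0,-130,0,0,0,0],
    [-15,0,-140,0,0,0,0],
    [-15,0,-140,0,0,0,0],
    [-15,0,-140,0,0,0,0],
  ],
)

```text
t: 33.3
tcp_pos: [441.8, -181.8, 242.6]
ee_rot: [[-0.001, -0.99, 0.14], [0.0, 0.14, 0.99], [-1.0, 0.001, 0.0]]
ft_force: [0.3, 0.3, 0.9]
opening: 42.7
```

```bash
python3 -c "
from mv import *
from fit2 import p,W
st()
d=vision.snapshot('wrist');crop(d,'w30.png',160,80,260,220,3)
C=lambda q:((proj(d,W(p,q))-[160,80])*3).round(1)
for y in (-46,0): print([C((x,y,40)) for x in (46,30,14)])
print([C((-6.5,y,21)) for y in (-46,0,46)])
"
```

```text
t 33.3 tcp [ 441.8 -181.8  242.6] hd 171.93 tilt [-0.001  0.    -1.   ] F [0.3 0.3 0.9] open 42.7 q [ 0.02  0.02 -0.39 -0.   -1.16 -0.16]
[array([100.6, 227.9]), array([156.9, 227.8]), array([213.3, 227.7])]
[array([116.1, 385.6]), array([170.2, 385.5]), array([224.4, 385.3])]
[array([295.6, 220.1]), array([303. , 370.4]), array([309.9, 509.7])]
```

View pics/w30.png

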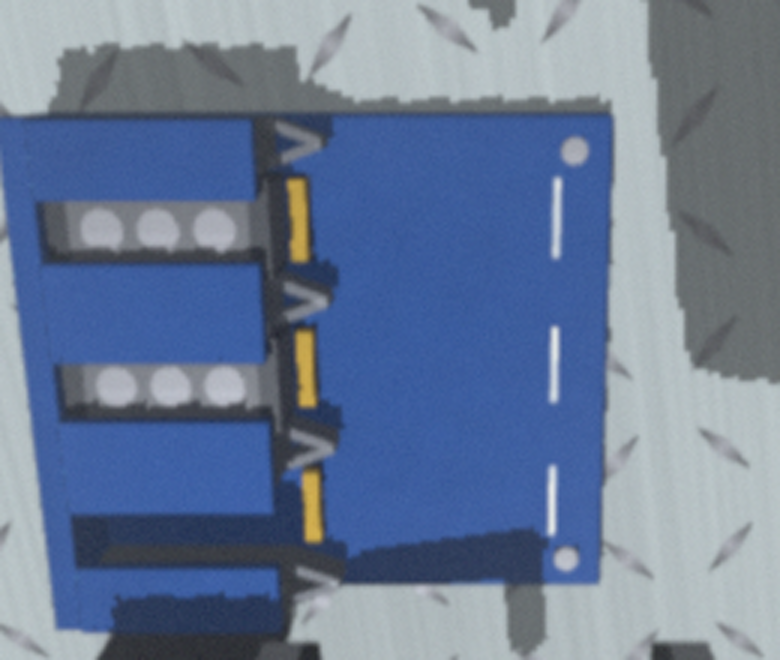

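Both rows of cells are within about 1 px (in the 3x crop) of the home prediction, and all three keepers stand before the mouths. Handing in.

```bash
python3 -c "
from mv import *
st()
d=vision.snapshot('top');cv2.imwrite('pics/t31.png',d['color'])
print(arm.hand_in())"
```

```text
t 33.35 tcp [ 441.9 -181.2  242.7] hd 172.0 tilt [-0.001  0.    -1.   ] F [-0.6  0.5  0.7] open 42.9 q [ 0.02  0.02 -0.39 -0.   -1.16 -0.16]
the job is handed in; nothing more can be done
None
```

View pics/t31.png

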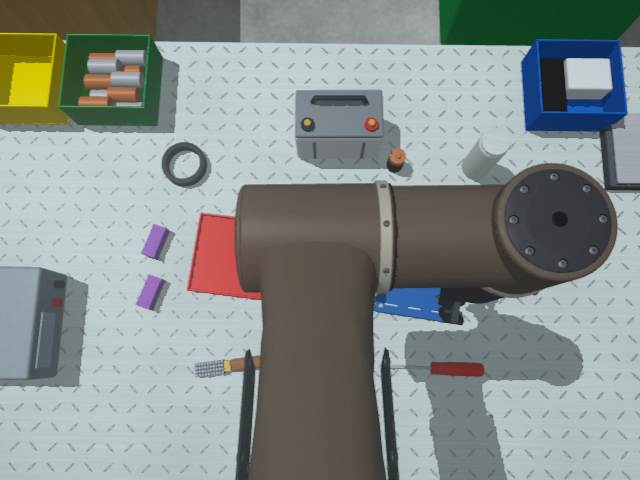

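I handed the job in at about 33 s. I opened the lever, slid both grey cartridges home into sleeves 1 and 2, and carried the lever back over its high point until it was closed. Only two cartridges were in the caddy.

- **Cartridges:** in the last wrist view, the cells of both are within about 1 px of where home cartridges should show.
- **Keepers and lever:** all three yellow keepers are up. The grip's free end matches angle 0 to about 1.5 px.
- **Forces:** the highest wrist force I read was about 25 N, while closing the lever. The final pushes on the cartridges read about 13 N (sleeve 1) and 6 N (sleeve 2, before a last 2 mm push that I did not read).
- **Bystanders:** the purple look-alikes and all the other things I could see sit where they started. The arm hid part of the table in the last top view.
- **Disagreements:**
  - The viewing slots appear to end about 3 mm before the fitted back wall, so I judged "home" by the cells and the push force.
  - The fit also left up to 3 px of error at the apron corners, which caused no trouble.

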